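Change the forming ball on the shoemaker's stand

ROBOT

A 6-joint arm with a two-finger parallel gripper is mounted at the origin on the work surface. World frame = base frame: x ahead of the robot, y to its left, z up, the work surface at z = 0. Lengths are in m, angles in degrees, forces in N, time in s.
With the tool pointing down it reaches from about 0.375 to 0.9 m from the base axis. Payload 3.1 kg.
Tool frame: the origin (TCP) lies on the centre line of the jaws, within the pads' length; the fingertips stand 19 mm ahead of it and the grasp point (between the pads) is the TCP (tips_ahead is the distance from the TCP to the fingertips, in m); z points along the fingers, y is the line along which they close (so a half turn about z gives the same grasp; the last joint's range is limited). The gripper opens to 87 mm and grips with 3 to 60 N. Pads are 19 mm wide; open, the fingers measure 117 mm over their backs; the gripper's body (75 mm by 190 mm) begins 51 mm behind the grasp point.
Start: joints at [-84.196, 30.224, 82.088, -0, 67.689, -10.227], TCP at [0.173, -0.601, 0.206] pointing down, gripper open.
Joint ranges: [-176.69, 176.69], [-43.24, 126.21], [12.49, 139.97], [-82, 262], [0, 151.66], [-163.58, 163.58]. Speed limits (degrees/s): [159.86, 159.86, 180, 180, 180, 180].

INTERFACE

Orientations are given as a 3x3 rotation matrix whose columns are the frame's x, y, z axes.
In Python, from rig import read_state, capture, hand_in, trace, landmark_of, tips_ahead gives the robot as it stands.
- The arm moves only by the shell command python3 -m jog 'ROWS'. ROWS is JSON, a list of rows, each an object of numbers: "tx", "ty", "tz": the shift along the tool's x, y, z in cm; "roll": the turn about the tool's z in rad; "jaw": the opening, from 0 (shut) to 1 (fully open). A call has 1 to 8 rows; each row shifts and turns the commanded pose from where the row before left it, along the tool's axes as they then stand; what a row does not reach is not made up. A row lasts 1/10 s, in which the tool goes at most 50 mm and 8.59 degrees, less where a joint would pass 70% of its speed; a pose out of reach is approached as far as the arm can. A call with a gripper value outside its range is refused whole. The fingers move at their own pace and stop on an object; the grip force is fixed at half the most. Time passes only in rows, so rows that do not move let the fingers close. It gives the time, the measured TCP pose, the force, the opening and the grip force at its end, in the units of the state.
- read_state(): the state, without advancing time (a new reading comes with each control period).
- capture(name): name is "side" or "top"; returns a dict with "img" (480x640x3 uint8, red, green, blue), "vertical_fov" (degrees; the focal length in pixels is half the picture's height over the tangent of half this angle, whatever the lens; pixels are square), "cx", "cy" (the principal point, pixels), "cam_to_world" (4x4, takes a point from camera to world coordinates). Camera axes: x right, y up, looking along -z (the intrinsics and any distortion apply to the point x, -y, -z); pixel columns grow to the right and rows downward; lengths in m; the calibration is good to about 2 mm. A picture is of the moment at which its call begins. There is no depth.
- hand_in(): hands the job in; it is judged then, once.
Trained networks look in the newest picture that a camera, given by its name, has taken for a name from the list of things; names that differ only in an ending like _2 or _b are one class to them, and where a whole thing is asked for, a point or a joint stands for the part that bears it (a point fixed in the world has none). Each returns a list of dicts, best first, with "p" (0 to 1); they miss things now and then, are a little off and sometimes report something else, mostly with a low value. They report only what shows in the picture. A call takes as long as a camera call. They do not tell look-alikes from the thing itself.
- trace(camera, thing): "pixels" (480x640 bool, what is visible of it) and "bbox" ([left, top, width, height] in pixels, round what is visible of it).
- landmark_of(camera, thing): "point" ([row, column] in pixels: a listed point, or the origin of a listed thing).
The state is a dict: "time_s": time; "joint_positions": joint angles; "qvel": joint speeds; "tau": joint torques, N m; "position": TCP position; "tcp_rot": TCP orientation; "force": force on the tool from outside, world axes, zero at the start; "moment": the same for the moment, N m; "opening": opening from 0.0 (shut) to 1.0 (fully open); "grasp_force": force on a finger pad.
Only numpy, scipy, OpenCV 4.12 (cv2) and the standard library are available. Lean on these libraries where they do the work, as an engineer would, in place of code of your own. Each camera call takes 0.05 s, during which the arm holds its last target. There are 200 camera calls.

TASK

Change over the forming ball: take the orange ball off the metal stand and lower it gently, right down to the bottom of the leaning pot with the orange band - the glaze chips, so do not drop it in or press it hard. Then take the blue ball from its wooden block and set it gently in the now empty cup of the stand, letting it rest there. Do not let either ball fall onto the bench and leave the other things on the bench where they are.

Things in the scene. Friction and masses are not known exactly. Their poses are not given: they have to be found in the camera images.
- orange_ball_center (a point): orange hard glazed ball, 40 across, about 80 g, chips if dropped; rolls freely once released. This point is its centre (use its position only). Starts in the cup of the stand
- blue_ball_center (a point): blue hard glazed ball, 40 across, about 80 g, chips if dropped; rolls freely once released. This point is its centre (use its position only). Starts in the cup on the wooden block
- orange_ball: the same orange ball (its origin turns as it rolls: use the centre)
- blue_ball: the same blue ball (its origin turns as it rolls: use the centre)
- pot_orange: deep white pot, orange band below its rim, fixed. Leans 38 degrees, mouth up and towards the robot (yawed up to 20 degrees). Open cylinder, 98 across outside, 90 inside, 95 long; flat inner floor 5 above origin. Origin: centre of underside, 38 above bench; z: axis, out of the mouth; x: up-slope (low wall at -x); y: level. Let go in it, a ball rolls to the low wall
- pot_blue: deep white pot, blue band below its rim, fixed. Leans 38 degrees, mouth up and towards the robot (yawed up to 20 degrees). Open cylinder, 98 across outside, 90 inside, 95 long; flat inner floor 5 above origin. Origin: centre of underside, 38 above bench; z: axis, out of the mouth; x: up-slope (low wall at -x); y: level. Not needed
- stand_cup (a point): forming stand, fixed: dark disc foot 84 across, 12 thick, thin steel post 20 across, and on top a round aluminium cup 35 across outside, 28 across inside, its rim 80 above the bench. This point is the centre of the cup's rim; a ball sitting in the cup has its centre 14 above this point
- block_cup (a point): wooden block, fixed, 75 x 75 x 26 high with a black cup like the stand's on top. This point is the centre of the cup's rim, 38 above the bench; the ball sits with its centre 14 above it
- shoe_last: teal plastic shoe last, 250 long, 125 high, well to the left; loose, leave it. Origin: centre of its underside
- glue_bottle: white glue bottle, 56 across, 150 high, at the back; loose, leave it. Origin: centre of its underside
- dye_jar: amber glass jar with black lid, 68 across, 85 high, at the back; loose, leave it. Origin: centre of its underside
- thread_spool: small yellow spool, 36 across, 36 high; loose, leave it. Origin: centre of its underside
- hammer: hammer lying at the right front; loose, leave it. Origin: centre of its underside
- wax_tin: flat brass tin, 60 across, 24 high; loose, leave it. Origin: centre of its underside
- sanding_block: cork block 90 x 55 x 28, to the right; loose, leave it. Origin: centre of its underside
- stand: the forming stand as a whole; origin: centre of the foot's underside on the bench
Not all that is in view belongs to the job. Leave any green look-alike of the blue_ball alone.

How it is judged (in metres and radians):
On the way, in this order (a step that is already met when the one before it is completed fails the run):
1. the orange ball lies released and still at the bottom of the orange-banded pot (z of orange_ball_center in the frame of pot_orange between 0 and 0.033 m and x of orange_ball_center in the frame of pot_orange between -0.045 and 0.045 m and y of orange_ball_center in the frame of pot_orange between -0.045 and 0.045 m and linear speed of orange_ball below 0.05 m/s and contact force between the fingers and orange_ball below 0.1 N), for 0.2 s.
2. the blue ball sits released and still in the cup of the stand (distance between blue_ball_center and stand_cup below 0.02 m and horizontal distance between blue_ball_center and stand_cup below 0.005 m and linear speed of blue_ball below 0.05 m/s and contact force between the fingers and blue_ball below 0.1 N), for 0.2 s.
At the end, for the whole second after the job is handed in: Orange ball inside the orange-banded pot, its centre within 33 mm of the underside along the axis; blue ball in the stand's cup, centre within 5 mm of the cup's axis and 20 mm of its rim point; both released and still (under 0.05 m/s) (all of step 1 and all of step 2); the robot touches nothing.
It fails at once if the orange ball moves faster than 0.6 m/s inside the pot (dropped or thrown in) (z of orange_ball_center in the frame of pot_orange between 0 and 0.095 m and x of orange_ball_center in the frame of pot_orange between -0.045 and 0.045 m and y of orange_ball_center in the frame of pot_orange between -0.045 and 0.045 m and linear speed of orange_ball above 0.6 m/s).
It fails at once if the orange ball is pressed or knocked against the pot with more than 15 N (contact force between orange_ball and pot_orange above 15 N).
It fails at once if the blue ball is pressed or knocked against the stand's cup with more than 15 N (distance between blue_ball_center and stand_cup below 0.03 m and contact force between blue_ball and stand above 15 N).
It fails at once if a ball falls to the bench (height (world z) of any of orange_ball_center, blue_ball_center below 0.027 m).
It fails at once if another thing on the bench is shifted by more than 30 mm (distance of any of shoe_last, glue_bottle, dye_jar, thread_spool, hammer, wax_tin, sanding_block from where it was at the start of the episode above 0.03 m).
It also fails if it takes over 69 s, if anything falls off the work surface, if the arm or the gripper's body presses on something with over 40 N, if the wrist force passes 120 N, or if a joint passes its speed limit or range.

## Working session

There is one attempt and no reset: what is moved stays moved. The work goes in short steps, Python scripts to look and compute and a shell command to move; the robot and the scene stay as the last step left them, time stands still between calls to the robot, and variables do not carry over. Pictures are saved under pics/ and viewed, at most 10 in all, crops included, and the job is handed in when it is done.

```bash
ls; mkdir -p pics
cat > h.py <<'E'
import numpy as np,cv2
from rig import *
def ray(c,rc):
    f=240/np.tan(np.radians(c['vertical_fov'])/2)
    M=np.array(c['cam_to_world']); d=np.array([(rc[1]-c['cx'])/f,-(rc[0]-c['cy'])/f,-1.])
    d=M[:3,:3]@d; return M[:3,3],d/np.linalg.norm(d)
def tri(rays):
    A=sum(np.eye(3)-np.outer(d,d) for o,d in rays); b=sum((np.eye(3)-np.outer(d,d))@o for o,d in rays)
    p=np.linalg.solve(A,b); return p,max(np.linalg.norm((np.eye(3)-np.outer(d,d))@(p-o)) for o,d in rays)
E
python3 - <<'E'
from h import *
np.set_printoptions(precision=4,suppress=True)
C={}
for n in('side','top'):
    C[n]=capture(n); cv2.imwrite(f'pics/{n}0.png',C[n]['img'][:,:,::-1])
    print(n,C[n].keys(),C[n]['vertical_fov'],C[n]['cx'],C[n]['cy'],np.array(C[n]['cam_to_world']))
for t in['orange_ball_center','blue_ball_center','stand_cup','block_cup','pot_orange','stand']:
    L={n:landmark_of(n,t) for n in C}
    for n in L:print(t,n,[(round(q['p'],2),np.round(q['point'],1)) for q in L[n][:3]])
    if all(L.values()):print(tri([ray(C[n],L[n][0]['point']) for n in L]))
print(read_state())
E
```

```text
pics
side dict_keys(['img', 'vertical_fov', 'cx', 'cy', 'cam_to_world']) 42.76174374563635 323.39486526936054 242.6197356130507 [[-0.8244  0.3573 -0.4391 -0.1236]
 [-0.566  -0.5074  0.6498  1.0259]
 [ 0.0093  0.7841  0.6205  1.0361]
 [ 0.      0.      0.      1.    ]]
top dict_keys(['img', 'vertical_fov', 'cx', 'cy', 'cam_to_world']) 54.49712408465729 323.8157207293501 234.6720879449 [[ 0.0211  0.9767 -0.2135  0.3644]
 [-0.9998  0.0204 -0.0056  0.0315]
 [-0.0012  0.2135  0.9769  1.0669]
 [ 0.      0.      0.      1.    ]]
orange_ball_center side [(0.67, array([225.3, 296.6]))]
orange_ball_center top [(0.77, array([206.7, 331.3]))]
(array([0.6385, 0.0221, 0.096 ]), np.float64(0.0002657476974899298))
blue_ball_center side [(0.74, array([269.2, 355.6])), (0.5, array([296.1, 378.4])), (0.49, array([258.8, 371.6]))]
blue_ball_center top [(0.78, array([335.3, 318.1])), (0.76, array([292.1, 366.7])), (0.74, array([216.4, 331.2]))]
(array([0.3958, 0.0609, 0.0924]), np.float64(0.03355600717309159))
stand_cup side [(0.73, array([231.6, 299. ]))]
stand_cup top [(0.76, array([210.4, 329.6])), (0
[... 466 characters left out ...]
0.96, array([257.6, 298.7]))]
stand top [(0.56, array([216.3, 328. ]))]
(array([ 0.6381,  0.026 , -0.0066]), np.float64(0.006232795376077084))
{'time_s': 0.7, 'joint_positions': array([-84.1971,  30.2209,  82.0871,   0.0013,  67.6911, -10.225 ]), 'qvel': array([ 0.0721,  0.0393, -0.0568, -0.0224, -0.0196, -0.0521]), 'tau': array([ -0.0011, -43.9867, -17.6952,   0.0635,   0.0505,  -0.    ]), 'position': array([ 0.1726, -0.6007,  0.206 ]), 'tcp_rot': array([[ 0.9611,  0.2761,  0.    ],
       [ 0.2761, -0.9611, -0.    ],
       [ 0.    ,  0.    , -1.    ]]), 'force': array([0.6838, 0.5583, 0.6946]), 'moment': array([-0.049 ,  0.0423, -0.0509]), 'grasp_force': 0.0, 'opening': 0.996473406924707}
```

View pics/side0.png

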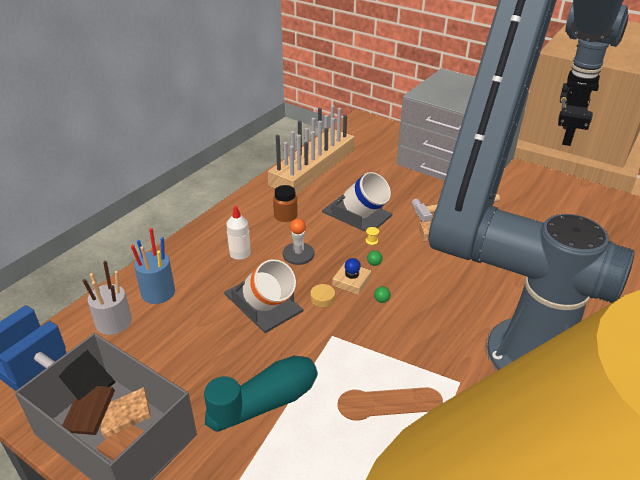

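View pics/top0.png

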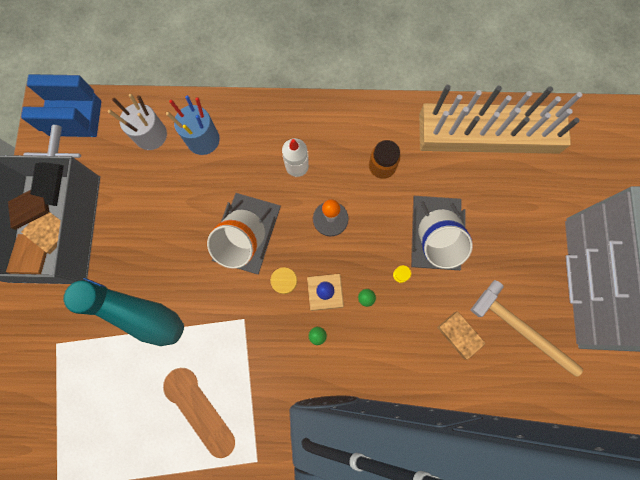

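The side view shows the orange ball at (225,297), the blue ball at (268,352) and the orange pot's mouth at about (285,270). The top view has them at (208,331), (290,325) and (245,232). Next I'll refine the measurements and zoom in on the gripper, since the pot is tight.

```bash
cat > fit.py <<'E'
from h import *
from scipy.optimize import minimize
np.set_printoptions(precision=4,suppress=True)
def proj(c,P):
    M=np.linalg.inv(np.array(c['cam_to_world'])); q=P@M[:3,:3].T+M[:3,3]; f=240/np.tan(np.radians(c['vertical_fov'])/2)
    return np.c_[c['cx']+f*q[:,0]/-q[:,2], c['cy']-f*q[:,1]/-q[:,2]]
def potR(yaw): # yaw: direction of horizontal mouth heading = (-cos,-sin)
    z=np.array([-np.cos(yaw)*np.sin(np.radians(38)),-np.sin(yaw)*np.sin(np.radians(38)),np.cos(np.radians(38))])
    up=np.array([0,0,1.]); x=up-z*z[2]; x/=np.linalg.norm(x); return np.c_[x,np.cross(z,x),z]
def blob(c,kind,near):
    hsv=cv2.cvtColor(c['img'],cv2.COLOR_RGB2HSV)
    lo,hi={'o':((5,200,120),(14,255,255)),'b':((110,150,40),(125,255,255))}[kind]
    m=cv2.inRange(hsv,lo,hi); n,l,s,ce=cv2.connectedComponentsWithStats(m)
    k=[i for i in range(1,n) if s[i,4]>30 and np.hypot(*(ce[i]-near[::-1]))<15]
    k=max(k,key=lambda i:s[i,4]); return ce[k][::-1],s[k]
E
python3 - <<'E'
from fit import *
C={n:capture(n) for n in('side','top')}
for k,g in(('o',{'side':(226,297),'top':(208,331)}),('b',{'side':(268,352),'top':(290,325)})):
    b={n:blob(C[n],k,np.array(g[n])) for n in C}
    print(k,b,tri([ray(C[n],b[n][0]) for n in C]))
T={n:trace(n,'pot_orange')[0] for n in C}
for n in T: print(n,T[n]['p'],T[n]['bbox'])
a=np.linspace(0,2*np.pi,60)
def pts(p,r=.049):
    R=potR(p[2]); o=np.array([p[0],p[1],.038])
    return np.vstack([o+(np.c_[r*np.cos(a),r*np.sin(a),0*a+z])@R.T for z in(0,.095)])
def cost(p):
    s=0
    for n in C:
        m=np.zeros((1920,2560),np.uint8); u=proj(C[n],pts(p))
        cv2.fillConvexPoly(m,cv2.convexHull((u*4+1.5).astype(np.int32)),1)
        t=cv2.resize(T[n]['pixels'].astype(np.uint8),(2560,1920),interpolation=0)
        s+=1-(m&t).sum()/(m|t).sum()
    return s
best=None
for y in(-.35,-.15,0,.15,.35):
    r=minimize(cost,[.62,.2,y],method='Nelder-Mead',options=dict(initial_simplex=np.array([[.62,.2,y],[.65,.2,y],[.62,.23,y],[.62,.2,y+.15]]),maxiter=80))
    print(r.x,r.fun)
    if best is None or r.fun<best.fun:best=r
p=best.x
v=[]
for n in C:
    im=C[n]['img'][:,:,::-1].copy(); im=cv2.resize(im,None,fx=4,fy=4,interpolation=cv2.INTER_CUBIC)
    t=cv2.resize(T[n]['pixels'].astype(np.uint8),(2560,1920),interpolation=0)
    cv2.drawContours(im,cv2.findContours(t,0,1)[0],-1,(0,255,0),1)
    u=proj(C[n],pts(p)); 
    for q in(u[:60],u[60:],proj(C[n],pts(p,.045)[60:])):cv2.polylines(im,[(q*4+1.5).astype(np.int32)],True,(255,0,255),1)
    c=u.mean(0)*4; v.append(im[int(c[1])-200:int(c[1])+200,int(c[0])-200:int(c[0])+200])
cv2.imwrite('pics/fit.png',np.hstack(v))
g=C['side']['img'][0:160,520:640,::-1]; cv2.imwrite('pics/grip.png',cv2.resize(g,None,fx=3.7,fy=3.7,interpolation=cv2.INTER_CUBIC))
E
```

```text
o {'side': (array([226.5378, 297.7311]), array([290, 219,  15,  15, 119], dtype=int32)), 'top': (array([207.9825, 330.9432]), array([322, 199,  18,  18, 229], dtype=int32))} (array([0.6356, 0.0225, 0.0938]), np.float64(0.0009972642161469242))
b {'side': (array([265.6793, 351.9185]), array([345, 258,  15,  16, 184], dtype=int32)), 'top': (array([290.5314, 324.6473]), array([317, 283,  17,  16, 207], dtype=int32))} (array([0.4618, 0.0329, 0.0543]), np.float64(2.5602217689299227e-05))
side 0.81 [245.3, 261.8, 50.4, 48.9]
top 0.83 [207.3, 205.5, 56.2, 61.9]
[ 0.5975  0.2167 -0.3181] 0.08443901051921676
[ 0.5974  0.2169 -0.3157] 0.08327089482879557
[ 0.5976  0.2173 -0.3044] 0.08340702554827562
[ 0.5978  0.2172 -0.3046] 0.08394735524813846
[ 0.5977  0.2179 -0.2917] 0.0838354706827642
```

View pics/fit.png

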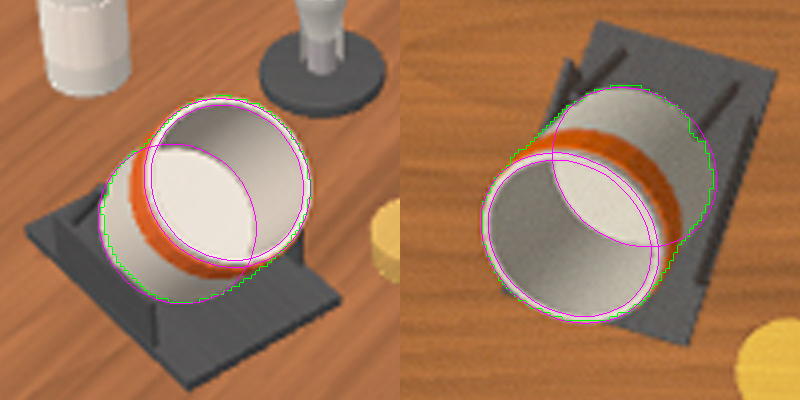

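View pics/grip.png

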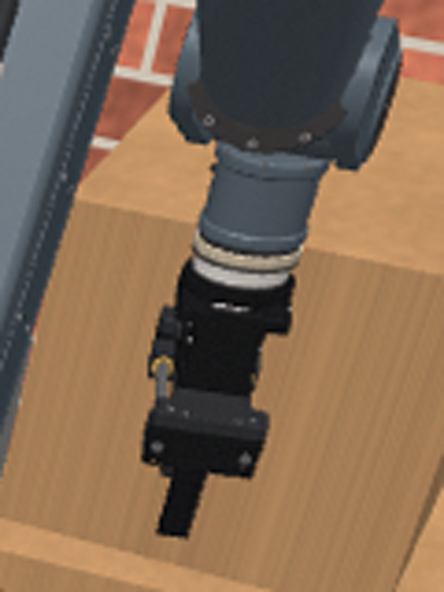

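The pot fit is excellent: both outlines match the rim and the silhouette, with origin (0.598, 0.217) and yaw −0.31 rad. The gripper body is a wide bar, so reaching deep with the tool pointing down is tight. I'll search for the lowest collision-free release pose, including gripping the ball off-centre on the pads.

```bash
cat > opt.py <<'E'
import numpy as np
from scipy.optimize import differential_evolution
from fit import potR
R=potR(0); up=R.T@[0,0,1.]
def box(x,y,z):
    g=np.stack(np.meshgrid(*[np.linspace(a,b,n) for (a,b),n in zip((x,y,z),(6,6,8))],indexing='ij'),-1).reshape(-1,3); return g
f1=lambda d:np.vstack([box((-.0095,.0095),(s*(.020+d),s*(.035+d)),(-.051,.019)) for s in(1,-1)])
g=np.stack(np.meshgrid(np.linspace(-.0375,.0375,16),np.linspace(-.095,.095,39),np.linspace(-.111,-.051,13),indexing='ij'),-1).reshape(-1,3)
def clear(P): # signed distance to pot wall/floor solid in pot frame
    r=np.hypot(P[:,0],P[:,1]);z=P[:,2]
    dr=np.maximum(.045-r,r-.049); dz=np.maximum(-z,z-.095)
    wall=np.where((dr>0)&(dz>0),np.hypot(dr,dz),np.maximum(dr,dz))
    dr=r-.049; dz=np.maximum(-z,z-.005)
    fl=np.where((dr>0)&(dz>0),np.hypot(dr,dz),np.maximum(dr,dz))
    return min(wall.min(),fl.min())
def ev(p,d):
    xb,yb,zb,phi,ox,oz=p
    # tool axes in world with yaw 0 : z down; phi=0 -> tool y along level y
    tz=np.array([0,0,-1.]);tx=np.array([np.cos(phi),np.sin(phi),0]);ty=np.cross(tz,tx)
    T=R.T@np.c_[tx,ty,tz]; b=np.array([xb,yb,zb])
    f=lambda L:clear((L-[ox,0,oz])@T.T+b)
    cb=min(.045-np.hypot(xb,yb),zb-.005)-.020
    return cb,f(f1(0)),f(f1(d)),f(g)
def cost(p,d,mx):
    c=ev(p,d); h=(p[0]+.025)*up[0]+(p[2]-.025)*up[2]
    return h+20*(max(0,.0005-c[0])+sum(max(0,.0025-q) for q in c[1:3])+max(0,mx-c[3]))
if __name__=='__main__':
  for ph in((-.05,.05),(-1.6,1.6)):
   for oxm,ozm in((.007,.014),(.004,.012),(0.,.010)):
    r=differential_evolution(cost,[(-.025,.025),(-.02,.02),(.025,.1),ph,(-oxm-1e-9,oxm+1e-9),(0,ozm)],args=(.002,.003),maxiter=150,popsize=12,seed=1,workers=-1,updating='deferred')
    c=ev(r.x,.002); print(np.round(r.x,4),'H mm',round(1000*((r.x[0]+.025)*up[0]+(r.x[2]-.025)*up[2]),1),'clr',np.round(c,4),flush=True)
E
time timeout 570 python3 opt.py
```

```text
[-0.0132  0.      0.0702 -0.0004 -0.0037  0.014 ] H mm 42.9 clr [0.0118 0.0032 0.0025 0.0075]
[-0.0116  0.0001  0.0718  0.0011 -0.0035  0.012 ] H mm 45.1 clr [0.0134 0.0032 0.0025 0.0078]
[-0.0076 -0.0001  0.0711  0.0001 -0.      0.0099] H mm 47.0 clr [0.0174 0.0032 0.0025 0.0077]
[-0.0241  0.0028  0.0887 -1.4057  0.0038  0.0139] H mm 50.7 clr [0.0008 0.0027 0.0027 0.0152]
[-0.0185 -0.0038  0.0873  1.3174  0.0022  0.012 ] H mm 53.1 clr [0.0061 0.0027 0.0026 0.0154]
[-0.0245 -0.0001  0.0924 -1.5661  0.      0.0099] H mm 53.5 clr [0.0005 0.0025 0.0038 0.0137]
real	0m21.013s
user	0m45.575s
sys	0m1.286s
```

Pointing straight down, the lowest release is about 43 mm above the resting place, which is too fast. A tool tilted outward would fix this. I'll see how the arm behaves at its reach limit, along the pot's azimuth (−18°). First I'll raise it and move to that side.

```bash
python3 -m jog '[{"tz":-5},{"tz":-5},{"tx":3,"ty":-2.2,"tz":-2},{"tx":4,"ty":-3},{"tx":4,"ty":-3},{"tx":4,"ty":-3},{"tx":4,"ty":-3},{"tx":4,"ty":-3}]'; python3 -m jog '[{"tx":4,"ty":-3},{"tx":4,"ty":-2},{"tx":4.8},{"tx":4.8},{"tx":4.8},{"tx":4.8},{"tx":4.8},{"tx":4.8}]'
```

```text
$[0]: bad value
$[0]: bad value
```

```bash
python3 -m jog '[{"tx":0,"ty":0,"tz":-5,"roll":0,"jaw":1},{"tx":0,"ty":0,"tz":-5,"roll":0,"jaw":1},{"tx":3,"ty":-2.2,"tz":-2,"roll":0,"jaw":1},{"tx":4,"ty":-3,"tz":0,"roll":0,"jaw":1},{"tx":4,"ty":-3,"tz":0,"roll":0,"jaw":1},{"tx":4,"ty":-3,"tz":0,"roll":0,"jaw":1},{"tx":4,"ty":-3,"tz":0,"roll":0,"jaw":1},{"tx":4,"ty":-3,"tz":0,"roll":0,"jaw":1}]'
```

```text
time_s: 1.7
position: [0.347, -0.3701, 0.3262]
tcp_rot: [[0.961, 0.276, 0.001], [0.276, -0.961, -0.001], [0.0, 0.001, -1.0]]
force: [1.1, -0.3, 0.3]
opening: 0.998
grasp_force: 0.0
```

```bash
python3 -m jog '[{"tx":4.9,"ty":0.4,"tz":0,"roll":0,"jaw":1},{"tx":4.9,"ty":0.4,"tz":0,"roll":0,"jaw":1},{"tx":4.9,"ty":0.4,"tz":0,"roll":0,"jaw":1},{"tx":4.9,"ty":0.4,"tz":0,"roll":0,"jaw":1},{"tx":4.9,"ty":0.4,"tz":0,"roll":0,"jaw":1},{"tx":4.9,"ty":0.4,"tz":0,"roll":0,"jaw":1},{"tx":4.9,"ty":0.4,"tz":0,"roll":0,"jaw":1},{"tx":4.9,"ty":0.4,"tz":0,"roll":0,"jaw":1}]'; python3 -m jog '[{"tx":4.9,"ty":0.4,"tz":0,"roll":0,"jaw":1},{"tx":4.9,"ty":0.4,"tz":0,"roll":0,"jaw":1}]'; python3 -c "
from rig import *
print(read_state()['joint_positions'])"
```

```text
time_s: 2.5
position: [0.7335, -0.2936, 0.3259]
tcp_rot: [[0.961, 0.276, -0.0], [0.276, -0.961, -0.0], [-0.0, 0.0, -1.0]]
force: [0.1, -1.0, 0.3]
opening: 1.0
grasp_force: 0.0
time_s: 2.7
position: [0.8297, -0.2742, 0.3262]
tcp_rot: [[0.961, 0.276, 0.001], [0.276, -0.961, -0.0], [0.0, 0.0, -1.0]]
force: [0.7, -0.8, 1.2]
opening: 0.999
grasp_force: 0.0
[-2.55840436e+01  5.12572538e+01  2.16449705e+01 -4.16421156e-03
  1.07062448e+02  4.83819247e+01]
```

```bash
python3 -m jog '[{"tx":2.5,"ty":-4,"tz":0,"roll":0,"jaw":1},{"tx":2.5,"ty":-4,"tz":0,"roll":0,"jaw":1},{"tx":0.6,"ty":-2,"tz":0,"roll":0,"jaw":1},{"tx":3,"ty":2,"tz":0,"roll":0,"jaw":1},{"tx":3,"ty":2,"tz":0,"roll":0,"jaw":1},{"tx":3,"ty":2,"tz":0,"roll":0,"jaw":1}]'; python3 -c "
from rig import *
print(read_state()['joint_positions'])"
```

```text
time_s: 3.3
position: [0.9022, -0.1853, 0.3014]
tcp_rot: [[0.96, 0.276, 0.043], [0.276, -0.961, -0.009], [0.039, 0.02, -0.999]]
force: [0.0, 0.4, 0.9]
opening: 0.996
grasp_force: 0.0
[-18.63157072  57.0159152   12.68798672   0.30713491 107.81118694
  55.44189913]
```

The tilt does appear at the reach limit, outward as needed. I'll keep pushing outward and a little up.

```bash
python3 -m jog '[{"tx":4,"ty":2.6,"tz":0,"roll":0,"jaw":1},{"tx":4,"ty":2.6,"tz":0,"roll":0,"jaw":1},{"tx":4,"ty":2.6,"tz":0,"roll":0,"jaw":1},{"tx":4,"ty":2.6,"tz":0,"roll":0,"jaw":1}]'; python3 -c "
from rig import *
print(read_state()['joint_positions'])";  python3 -m jog '[{"tx":0,"ty":0,"tz":-4,"roll":0,"jaw":1},{"tx":0,"ty":0,"tz":-4,"roll":0,"jaw":1}]'; python3 -c "
from rig import *
print(read_state()['joint_positions'])"
```

```text
time_s: 3.7
position: [0.9488, -0.2126, 0.2706]
tcp_rot: [[0.95, 0.269, 0.16], [0.278, -0.96, -0.035], [0.144, 0.077, -0.987]]
force: [1.3, 0.3, -0.1]
opening: 0.999
grasp_force: 0.0
[-19.58413585  59.22940874  12.66174008   1.20928467  98.7863479
  54.72580727]
time_s: 3.9
position: [0.9229, -0.2071, 0.3405]
tcp_rot: [[0.95, 0.268, 0.162], [0.277, -0.96, -0.034], [0.146, 0.078, -0.986]]
force: [0.1, -1.0, 1.4]
opening: 1.001
grasp_force: 0.0
[-19.8305441   54.72658884  12.7948315    1.33380309 103.02935599
  54.63178426]
```

```bash
python3 -m jog '[{"tx":3.5,"ty":3,"tz":-1.5,"roll":0,"jaw":1},{"tx":3.5,"ty":3,"tz":-1.5,"roll":0,"jaw":1},{"tx":3.5,"ty":3,"tz":-1.5,"roll":0,"jaw":1},{"tx":3.5,"ty":3,"tz":-1.5,"roll":0,"jaw":1},{"tx":3.5,"ty":3,"tz":-1.5,"roll":0,"jaw":1},{"tx":3.5,"ty":3,"tz":-1.5,"roll":0,"jaw":1},{"tx":3.5,"ty":3,"tz":-1.5,"roll":0,"jaw":1},{"tx":3.5,"ty":3,"tz":-1.5,"roll":0,"jaw":1}]'; python3 -c "
from rig import *
print(read_state()['joint_positions'])"
```

```text
time_s: 4.7
position: [0.9525, -0.2797, 0.4302]
tcp_rot: [[0.888, 0.233, 0.396], [0.293, -0.951, -0.096], [0.354, 0.201, -0.913]]
force: [0.2, 0.7, 0.9]
opening: 0.995
grasp_force: 0.0
[-24.17005428  50.4869752   12.53460731   4.2532801   93.28871081
  51.01862114]
```

```bash
cat > opt2.py <<'E'
import opt; from opt import *
def ev(p,d,t):
    xb,yb,zb,phi,ox,oz=p; t=np.radians(t)
    tz=np.array([np.sin(t),0,-np.cos(t)]);ty=np.array([0,-1.,0]);tx=np.cross(ty,tz)
    c,s=np.cos(phi),np.sin(phi); T=R.T@np.c_[c*tx+s*ty,-s*tx+c*ty,tz]; b=np.array([xb,yb,zb])
    f=lambda L:clear((L-[ox,0,oz])@T.T+b)
    return min(.045-np.hypot(xb,yb),zb-.005)-.020,f(f1(0)),f(f1(d)),f(g)
def cost(p,d,mx,t):
    c=ev(p,d,t); h=(p[0]+.025)*up[0]+(p[2]-.025)*up[2]
    return h+20*(max(0,.0005-c[0])+sum(max(0,.0025-q) for q in c[1:3])+max(0,mx-c[3]))
for t in(24,28,32,36,40,44):
  for oz in(.012,.008):
    r=differential_evolution(cost,[(-.025,.025),(-1e-6,1e-6),(.025,.1),(-1e-6,1e-6),(-1e-9,1e-9),(oz-1e-6,oz)],args=(.003,.003,t),maxiter=80,popsize=12,seed=1,workers=-1,updating='deferred')
    print(t,oz,np.round(r.x,4),'H mm',round(1000*((r.x[0]+.025)*up[0]+(r.x[2]-.025)*up[2]),1),'clr',np.round(ev(r.x,.003,t),4),flush=True)
E
timeout 570 python3 opt2.py
python3 -m jog '[{"tx":2.5,"ty":4,"tz":-1.5,"roll":0,"jaw":1},{"tx":2.5,"ty":4,"tz":-1.5,"roll":0,"jaw":1},{"tx":2.5,"ty":4,"tz":-1.5,"roll":0,"jaw":1},{"tx":2.5,"ty":4,"tz":-1.5,"roll":0,"jaw":1}]'; python3 -c "
from rig import *
print(read_state()['joint_positions'])"
```

```text
24 0.012 [-0.0081  0.      0.0459 -0.     -0.      0.012 ] H mm 26.9 clr [0.0169 0.0052 0.0025 0.003 ]
24 0.008 [-0.0072  0.      0.0498 -0.      0.      0.008 ] H mm 30.6 clr [0.0178 0.0052 0.0025 0.003 ]
28 0.012 [-0.0084 -0.      0.0425  0.      0.      0.012 ] H mm 24.0 clr [0.0166 0.0052 0.0025 0.003 ]
28 0.008 [-0.0078  0.      0.0464 -0.      0.      0.008 ] H mm 27.5 clr [0.0172 0.0052 0.0025 0.003 ]
32 0.012 [-0.0088  0.      0.0393  0.      0.      0.012 ] H mm 21.2 clr [0.0143 0.0052 0.0025 0.003 ]
32 0.008 [-0.0084  0.      0.0433 -0.      0.      0.008 ] H mm 24.6 clr [0.0166 0.0052 0.0025 0.003 ]
36 0.012 [-0.0093 -0.      0.0364 -0.     -0.      0.012 ] H mm 18.6 clr [0.0114 0.0052 0.0025 0.003 ]
36 0.008 [-0.0091 -0.      0.0403 -0.     -0.      0.008 ] H mm 21.9 clr [0.0153 0.0052 0.0025 0.003 ]
40 0.012 [-0.0077  0.      0.0363  0.      0.      0.012 ] H mm 19.6 clr [0.0113 0.0052 0.0025 0.003 ]
40 0.008 [-0.0078  0.      0.0404  0.      0.      0.008 ] H mm 22.7 clr [0.0154 0.0052 0.0025 0.003 ]
44 0.012 [-0.004   0.      0.0393  0.     -0.      0.012 ] H mm 24.1 clr [0.0143 0.0052 0.0025 0.003 ]
44 0.008 [-0.0045  0.      0.0432 -0.     -0.      0.008 ] H mm 27.0 clr [0.0182 0.0052 0.0025 0.003 ]
time_s: 5.1
position: [0.9348, -0.356, 0.4899]
tcp_rot: [[0.848, 0.203, 0.491], [0.302, -0.944, -0.132], [0.436, 0.26, -0.861]]
force: [-0.5, -0.5, -0.5]
opening: 1.002
grasp_force: 0.0
[-29.59611002  47.55696811  12.54928749   7.33402512  90.17740282
  46.64268842]
```

```bash
python3 -m jog '[{"tx":2.3,"ty":4.1,"tz":-1.5,"roll":0,"jaw":1},{"tx":2.3,"ty":4.1,"tz":-1.5,"roll":0,"jaw":1},{"tx":2.3,"ty":4.1,"tz":-1.5,"roll":0,"jaw":1},{"tx":0,"ty":0,"tz":0,"roll":0.14,"jaw":1},{"tx":0,"ty":0,"tz":0,"roll":0.14,"jaw":1},{"tx":0,"ty":0,"tz":0,"roll":0.14,"jaw":1},{"tx":0,"ty":0,"tz":0,"roll":0.14,"jaw":1}]'; python3 -c "
from rig import *
from fit import *
s=read_state();T=s['tcp_rot'];print(s['joint_positions']);print(T, 'tilt',np.degrees(np.arccos(-T[2,2])),np.degrees(np.arctan2(T[1,2],T[0,2])))
R=potR(-.31);print('in pot',R.T@T)
print('to up',T.T@[0,0,.1],'to (0.5,0.02,0.4)',100*T.T@(np.array([.5,.02,.4])-s['position']))
"
```

```text
time_s: 5.8
position: [0.9145, -0.4065, 0.5381]
tcp_rot: [[0.781, -0.287, 0.555], [-0.238, -0.958, -0.16], [0.577, -0.007, -0.816]]
force: [0.6, 0.5, 0.6]
opening: 1.006
grasp_force: 0.0
[-33.5599  45.1997  12.5497   9.9729  88.2709  75.9985]
[[ 0.781  -0.287   0.5547]
 [-0.2382 -0.9579 -0.1603]
 [ 0.5774 -0.007  -0.8165]] tilt 35.26779585578588 -16.11440089541816
in pot [[ 0.9988  0.0106 -0.0479]
 [ 0.0114 -0.9998  0.0166]
 [-0.0477 -0.0171 -0.9987]]
to up [ 0.0577 -0.0007 -0.0816] to (0.5,0.02,0.4) [-50.5037 -28.8664 -18.5522]
```

The tool is now tilted 35° and almost aligned with the pot axis. Next I'll measure the balls more accurately and work out the moves.

```bash
cat >> fit.py <<'E'
def ballfit(C,kind,near,z=None):
    """sphere silhouette fit, both views, saturation-based mask"""
    from scipy.optimize import least_squares
    out={}
    for n in C:
        hsv=cv2.cvtColor(C[n]['img'],cv2.COLOR_RGB2HSV).astype(int)
        r,c=near[n]; H,S,V=[hsv[:,:,i] for i in range(3)]
        m=(((H<=15)&(S>195)&(V>90)) if kind=='o' else ((H>=105)&(H<=130)&(S>110))).astype(np.uint8)
        k=np.zeros_like(m); k[int(r)-14:int(r)+15,int(c)-14:int(c)+15]=1
        n_,l,s,ce=cv2.connectedComponentsWithStats(m*k); i=1+np.argmax(s[1:,4])
        cnt=cv2.findContours((l==i).astype(np.uint8),0,1)[0][0]
        (x,y),rad=cv2.minEnclosingCircle(cv2.convexHull(cnt)); out[n]=((y,x),rad,s[i])
    return out,tri([ray(C[n],out[n][0]) for n in C])
E
python3 - <<'E'
from fit import *
C={n:capture(n) for n in('side','top')}
for k,g in(('o',{'side':(226,297),'top':(208,331)}),('b',{'side':(267,352),'top':(290,325)})):
    o,t=ballfit(C,k,g); print(k,[(n,np.round(o[n][0],1),round(o[n][1],1),o[n][2]) for n in o],t)
    for n in C:
        P=t[0]; f=240/np.tan(np.radians(C[n]['vertical_fov'])/2); print('  exp rad px',f*.02/np.linalg.norm(P-np.array(C[n]['cam_to_world'])[:3,3]))
s=read_state();T=s['tcp_rot']
b=np.array([.636,.0225,.094])
for back in(.13,.011): print(back,100*T.T@(b-back*T[:,2]-s['position']))
v=[]
for n,g in(('side',(245,325)),('top',(250,328))):
    r,c=g; v.append(cv2.resize(C[n]['img'][r-60:r+60,c-50:c+50,::-1],None,fx=4,fy=4,interpolation=cv2.INTER_CUBIC))
cv2.imwrite('pics/balls.png',np.hstack(v))
E
```

```text
o [('side', array([225.7, 297.3]), 7.5, array([290, 219,  15,  15, 157], dtype=int32)), ('top', array([207.8, 330.7]), 9.0, array([322, 199,  18,  18, 249], dtype=int32))] (array([0.6357, 0.0233, 0.0967]), np.float64(0.0004337209339919393))
  exp rad px 7.810172858030888
  exp rad px 9.25136832049542Traceback (most recent call last):
  File "<stdin>", line 4, in <module>
  File "fit.py", line 25, in ballfit
    n_,l,s,ce=cv2.connectedComponentsWithStats(m*k); i=1+np.argmax(s[1:,4])
                                                         ~~~~~~~~~^^^^^^^^^
    return _wrapfunc(a, 'argmax', axis=axis, out=out, **kwds)
    return bound(*args, **kwds)
ValueError: attempt to get argmax of an empty sequence
```

```bash
cat > go.py <<'E'
import sys; from fit import *
s=read_state();T=s['tcp_rot'];b=np.array([float(a) for a in sys.argv[1:4]])
for back in map(float,sys.argv[4:]): print(back,np.round(100*T.T@(b-back*T[:,2]-s['position']),2))
E
python3 go.py .636 .023 .0945 .13 .011
```

```text
0.13 [-57.39 -33.17   0.88]
0.011 [-57.39 -33.17  12.78]
```

```bash
python3 -m jog '[{"tx":-4.1,"ty":-2.37,"tz":0.06,"roll":0,"jaw":1},{"tx":-4.1,"ty":-2.37,"tz":0.06,"roll":0,"jaw":1},{"tx":-4.1,"ty":-2.37,"tz":0.06,"roll":0,"jaw":1},{"tx":-4.1,"ty":-2.37,"tz":0.06,"roll":0,"jaw":1},{"tx":-4.1,"ty":-2.37,"tz":0.06,"roll":0,"jaw":1},{"tx":-4.1,"ty":-2.37,"tz":0.06,"roll":0,"jaw":1},{"tx":-4.1,"ty":-2.37,"tz":0.06,"roll":0,"jaw":1}]'; python3 go.py .636 .023 .0945 .13 .011
```

```text
time_s: 6.6
position: [0.7459, -0.1882, 0.3761]
tcp_rot: [[0.783, -0.28, 0.555], [-0.23, -0.96, -0.16], [0.578, -0.002, -0.816]]
force: [0.6, -0.1, -0.8]
opening: 0.999
grasp_force: 0.0
0.13 [-29.73 -17.13   0.5 ]
0.011 [-29.73 -17.13  12.4 ]
```

```bash
python3 -m jog '[{"tx":-4.1,"ty":-2.37,"tz":0.06,"roll":0,"jaw":1},{"tx":-4.1,"ty":-2.37,"tz":0.06,"roll":0,"jaw":1},{"tx":-4.1,"ty":-2.37,"tz":0.06,"roll":0,"jaw":1},{"tx":-4.1,"ty":-2.37,"tz":0.06,"roll":0,"jaw":1},{"tx":-4.1,"ty":-2.37,"tz":0.06,"roll":0,"jaw":1},{"tx":-4.1,"ty":-2.37,"tz":0.06,"roll":0,"jaw":1},{"tx":-4.1,"ty":-2.37,"tz":0.06,"roll":0,"jaw":1}]'; python3 go.py .636 .023 .0945 .13 .011
```

```text
time_s: 7.3
position: [0.5799, 0.0223, 0.2167]
tcp_rot: [[0.785, -0.283, 0.551], [-0.231, -0.959, -0.164], [0.574, 0.002, -0.819]]
force: [0.0, -1.4, -1.0]
opening: 1.002
grasp_force: 0.0
0.13 [-2.63 -1.67  0.09]
0.011 [-2.63 -1.67 11.99]
```

```bash
python3 -m jog '[{"tx":-2.2,"ty":-1.4,"tz":0.1,"roll":0,"jaw":0.8},{"tx":0,"ty":0,"tz":0,"roll":0,"jaw":0.8},{"tx":0,"ty":0,"tz":0,"roll":0,"jaw":0.8}]'; python3 go.py .636 .023 .0945 .13 .011
python3 - <<'E'
from fit import *
C={n:capture(n) for n in('side','top')}
v=[]
for n,g in(('side',(220,300)),('top',(230,330))):
    r,c=g; v.append(cv2.resize(C[n]['img'][r-75:r+75,c-50:c+50,::-1],None,fx=4,fy=4,interpolation=cv2.INTER_CUBIC))
cv2.imwrite('pics/pre.png',np.hstack(v))
E
```

```text
time_s: 7.6
position: [0.5721, 0.0374, 0.2064]
tcp_rot: [[0.783, -0.284, 0.554], [-0.232, -0.959, -0.165], [0.578, 0.001, -0.816]]
force: [-0.2, -0.4, 0.4]
opening: 0.837
grasp_force: 0.0
0.13 [-1.12 -0.45 -0.09]
0.011 [-1.12 -0.45 11.81]
```

View pics/pre.png

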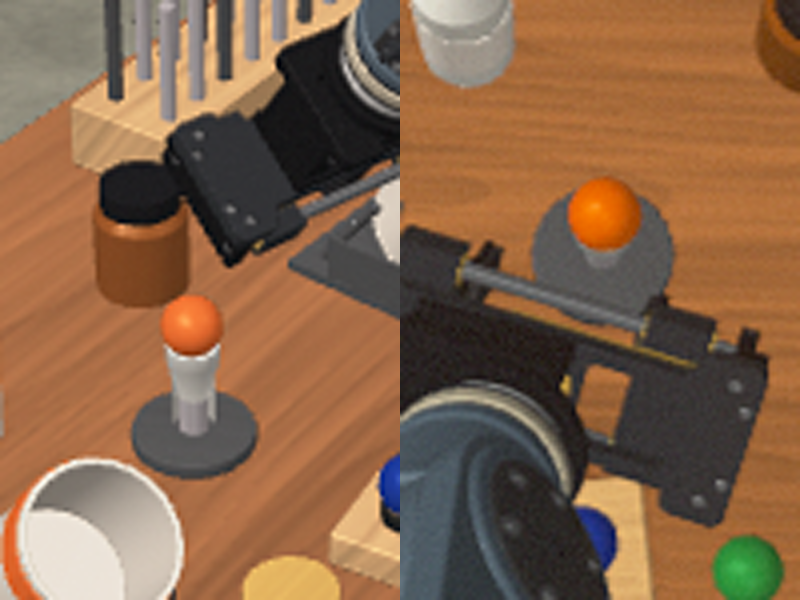

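The gripper is lined up behind the ball: ball at about (605,213) in the top crop, jaw line centred on it. I'll centre it, advance and check.

```bash
python3 -m jog '[{"tx":-1.1,"ty":-0.45,"tz":0,"roll":0,"jaw":0.8},{"tx":0,"ty":0,"tz":3,"roll":0,"jaw":0.8},{"tx":0,"ty":0,"tz":3,"roll":0,"jaw":0.8},{"tx":0,"ty":0,"tz":2,"roll":0,"jaw":0.8},{"tx":0,"ty":0,"tz":0,"roll":0,"jaw":0.8},{"tx":0,"ty":0,"tz":0,"roll":0,"jaw":0.8}]'; python3 go.py .636 .023 .0945 .011
```

```text
time_s: 8.3
position: [0.6125, 0.029, 0.1422]
tcp_rot: [[0.791, -0.286, 0.541], [-0.237, -0.958, -0.16], [0.565, -0.001, -0.825]]
force: [-0.3, -0.6, 0.8]
opening: 0.802
grasp_force: 0.0
0.011 [-0.69 -0.1   4.21]
```

```bash
python3 -m jog '[{"tx":-0.7,"ty":-0.1,"tz":2,"roll":0,"jaw":0.8},{"tx":0,"ty":0,"tz":1.5,"roll":0,"jaw":0.8},{"tx":0,"ty":0,"tz":0,"roll":0,"jaw":0.8},{"tx":0,"ty":0,"tz":0,"roll":0,"jaw":0.8}]'; python3 go.py .636 .023 .0945 .011; python3 -c "
from rig import *
s=read_state();print(s['joint_positions'],s['qvel'])"
```

```text
time_s: 8.7
position: [0.6302, 0.0259, 0.1176]
tcp_rot: [[0.801, -0.282, 0.528], [-0.237, -0.959, -0.153], [0.55, -0.003, -0.835]]
force: [0.7, -0.4, 0.0]
opening: 0.799
grasp_force: 0.0
0.011 [-0.73  0.12  1.18]
[ -4.49412822  32.39723905 111.6264614  -63.62761795   7.12276409
 163.50361256] [ 0.22290062 -0.42011947  0.70902584  0.01489639  0.06592802  0.12550168]
```

Joint 6 is at its limit and eating into the tilt. I'll back off and take the half turn, which gives the same grasp.

```bash
python3 -m jog '[{"tx":0,"ty":0,"tz":-3,"roll":0,"jaw":0.8},{"tx":0,"ty":0,"tz":-4,"roll":0,"jaw":0.8},{"tx":0,"ty":0,"tz":-4,"roll":0,"jaw":0.8},{"tx":0,"ty":0,"tz":0,"roll":-0.145,"jaw":0.8},{"tx":0,"ty":0,"tz":0,"roll":-0.145,"jaw":0.8},{"tx":0,"ty":0,"tz":0,"roll":-0.145,"jaw":0.8},{"tx":0,"ty":0,"tz":0,"roll":-0.145,"jaw":0.8},{"tx":0,"ty":0,"tz":0,"roll":-0.145,"jaw":0.8}]'
python3 -m jog '[{"tx":0,"ty":0,"tz":0,"roll":-0.145,"jaw":0.8},{"tx":0,"ty":0,"tz":0,"roll":-0.145,"jaw":0.8},{"tx":0,"ty":0,"tz":0,"roll":-0.145,"jaw":0.8},{"tx":0,"ty":0,"tz":0,"roll":-0.145,"jaw":0.8},{"tx":0,"ty":0,"tz":0,"roll":-0.145,"jaw":0.8},{"tx":0,"ty":0,"tz":0,"roll":-0.145,"jaw":0.8},{"tx":0,"ty":0,"tz":0,"roll":-0.145,"jaw":0.8},{"tx":0,"ty":0,"tz":0,"roll":-0.145,"jaw":0.8}]'
python3 -m jog '[{"tx":0,"ty":0,"tz":0,"roll":-0.145,"jaw":0.8},{"tx":0,"ty":0,"tz":0,"roll":-0.145,"jaw":0.8},{"tx":0,"ty":0,"tz":0,"roll":-0.145,"jaw":0.8},{"tx":0,"ty":0,"tz":0,"roll":-0.145,"jaw":0.8},{"tx":0,"ty":0,"tz":0,"roll":-0.145,"jaw":0.8},{"tx":0,"ty":0,"tz":0,"roll":-0.145,"jaw":0.8},{"tx":0,"ty":0,"tz":0,"roll":-0.145,"jaw":0.8},{"tx":0,"ty":0,"tz":0,"roll":-0.145,"jaw":0.8}]'; python3 go.py .636 .023 .0945 .011; python3 -c "
from fit import *
s=read_state();print(s['joint_positions'],s['qvel']);print(potR(-.31).T@s['tcp_rot'])"
```

```text
time_s: 9.5
position: [0.5752, 0.0417, 0.2047]
tcp_rot: [[0.785, 0.324, 0.529], [0.464, -0.872, -0.154], [0.411, 0.366, -0.835]]
force: [-0.0, -0.4, 0.1]
opening: 0.8
grasp_force: 0.0
time_s: 10.3
position: [0.5751, 0.0417, 0.2045]
tcp_rot: [[0.016, 0.849, 0.528], [0.985, 0.077, -0.154], [-0.172, 0.523, -0.835]]
force: [-0.1, 0.9, 0.4]
opening: 0.801
grasp_force: 0.0
time_s: 11.1
position: [0.5751, 0.0416, 0.2045]
tcp_rot: [[-0.772, 0.354, 0.528], [0.322, 0.934, -0.154], [-0.548, 0.051, -0.835]]
force: [-0.2, -0.1, 1.0]
opening: 0.8
grasp_force: 0.0
0.011 [ 0.73 -0.15 11.59]
[ -2.7991  19.6779 114.3965 -29.4184  15.1408 -44.7816] [ -0.0242   0.0641   0.1243  -0.1374  -0.0343 -82.2224]
[[-0.9941  0.0725 -0.0804]
 [ 0.0715  0.9973  0.0142]
 [ 0.0813  0.0084 -0.9967]]
```

```bash
python3 -m jog '[{"tx":0.7,"ty":-0.15,"tz":2,"roll":-0.08,"jaw":0.8},{"tx":0,"ty":0,"tz":3,"roll":0,"jaw":0.8},{"tx":0,"ty":0,"tz":3,"roll":0,"jaw":0.8},{"tx":0,"ty":0,"tz":0,"roll":0,"jaw":0.8},{"tx":0,"ty":0,"tz":0,"roll":0,"jaw":0.8}]'; python3 go.py .636 .023 .0945 .011; python3 -c "
from fit import *
s=read_state();print(s['joint_positions'],s['qvel']);print(potR(-.31).T@s['tcp_rot'])"
```

```text
time_s: 11.6
position: [0.6104, 0.0302, 0.1351]
tcp_rot: [[-0.796, 0.296, 0.527], [0.253, 0.955, -0.155], [-0.549, 0.01, -0.835]]
force: [0.0, 0.5, -0.0]
opening: 0.8
grasp_force: 0.0
0.011 [0.01 0.03 3.75]
[ -4.0453  29.52   113.5514 -58.1996   7.9426 -20.6635] [ 0.3852 -1.7393  0.3178  0.1228 -0.0192  0.627 ]
[[-0.9967 -0.0011 -0.0814]
 [-0.0021  0.9999  0.0132]
 [ 0.0814  0.0133 -0.9966]]
```

```bash
python3 -m jog '[{"tx":0,"ty":0,"tz":1.9,"roll":0,"jaw":0.8},{"tx":0,"ty":0,"tz":1.8,"roll":0,"jaw":0.8},{"tx":0,"ty":0,"tz":0,"roll":0,"jaw":0.7},{"tx":0,"ty":0,"tz":0,"roll":0,"jaw":0.6}]'; python3 go.py .636 .023 .0945 .011
python3 - <<'E'
from fit import *
C={n:capture(n) for n in('side','top')}
v=[]
for n,g in(('side',(220,300)),('top',(215,330))):
    r,c=g; v.append(cv2.resize(C[n]['img'][r-50:r+50,c-33:c+33,::-1],None,fx=6,fy=6,interpolation=cv2.INTER_CUBIC))
cv2.imwrite('pics/pre2.png',np.hstack(v))
E
```

```text
time_s: 12.0
position: [0.6303, 0.0246, 0.1055]
tcp_rot: [[-0.795, 0.296, 0.529], [0.253, 0.955, -0.155], [-0.551, 0.01, -0.834]]
force: [-0.1, 0.3, 0.9]
opening: 0.692
grasp_force: 0.0
0.011 [0.11 0.   0.14]
```

View pics/pre2.png

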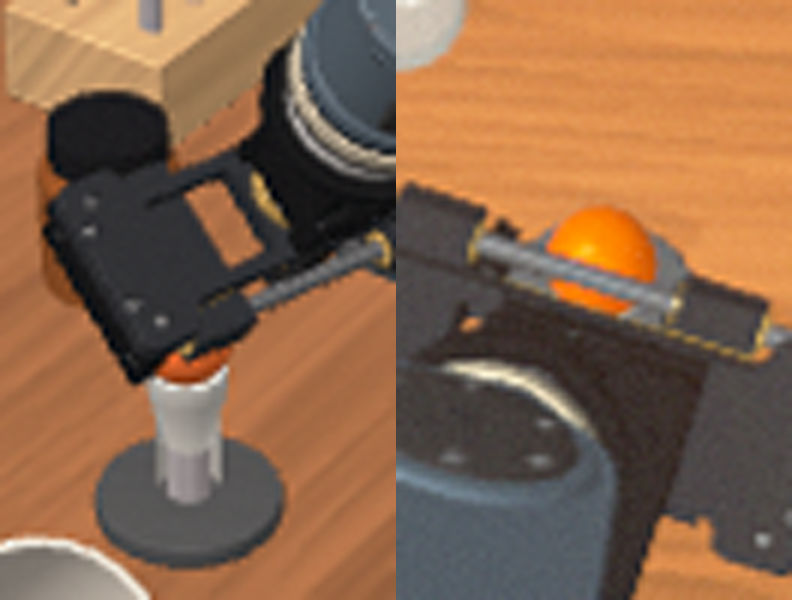

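The ball sits centred between the carriages (about (602,260) in the top crop, once the tilt is allowed for). Closing.

```bash
python3 -m jog '[{"tx":0,"ty":0,"tz":0,"roll":0,"jaw":0.5},{"tx":0,"ty":0,"tz":0,"roll":0,"jaw":0.4},{"tx":0,"ty":0,"tz":0,"roll":0,"jaw":0.35},{"tx":0,"ty":0,"tz":0,"roll":0,"jaw":0.35},{"tx":0,"ty":0,"tz":0,"roll":0,"jaw":0.35}]'
```

```text
time_s: 12.6
position: [0.6308, 0.0244, 0.1042]
tcp_rot: [[-0.796, 0.296, 0.528], [0.253, 0.955, -0.155], [-0.55, 0.01, -0.835]]
force: [-0.1, -0.3, 0.4]
opening: 0.363
grasp_force: 0.0
```

Run:
```python
from fit import *
C={n:capture(n) for n in('side','top')}
print(read_state()['opening'],read_state()['grasp_force'])
v=[]
for n,g in(('side',(220,300)),('top',(215,330))):
    r,c=g; v.append(cv2.resize(C[n]['img'][r-50:r+50,c-33:c+33,::-1],None,fx=6,fy=6,interpolation=cv2.INTER_CUBIC))
cv2.imwrite('pics/pre3.png',np.hstack(v))
```

```text
0.3533207983908575 0.0
```

View pics/pre3.png

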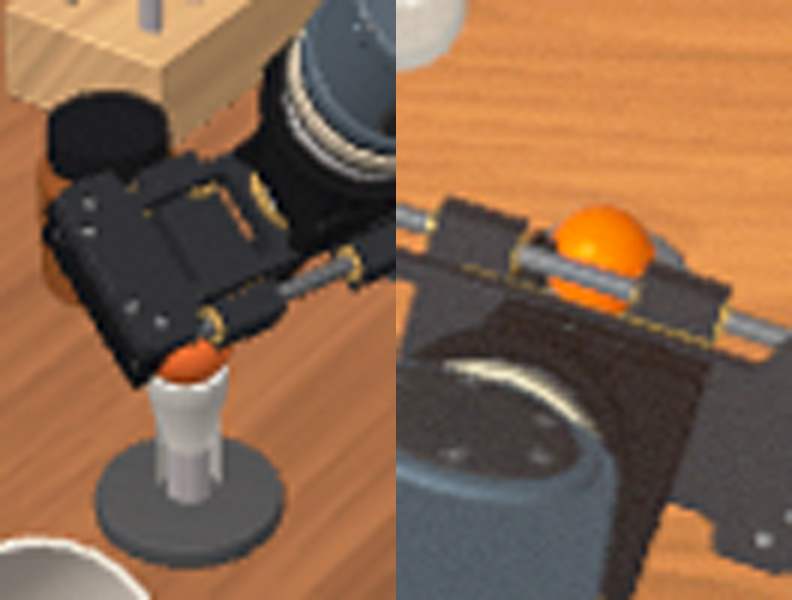

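Run:
```python
from fit import *
import rig
try: print('tips',tips_ahead if not callable(tips_ahead) else tips_ahead())
except Exception as e: print(e)
C={n:capture(n) for n in('side','top')}
s=read_state();T=s['tcp_rot'];p=s['position']; print(s)
o={'side':(220,300),'top':(215,330)}; v=[]
for n in C:
    r,c=o[n]; im=cv2.resize(C[n]['img'][r-50:r+50,c-33:c+33,::-1],None,fx=6,fy=6,interpolation=cv2.INTER_CUBIC)
    hw=.087*s['opening']/2
    def dr(L,col):
        u=((proj(C[n],np.array(L)@T.T+p)-[c-33,r-50])*6+2.5).astype(np.int32); cv2.polylines(im,[u],True,col,1)
    for sg in(1,-1): dr([(-.0095,sg*hw,-.051),(.0095,sg*hw,-.051),(.0095,sg*hw,.019),(-.0095,sg*hw,.019)],(255,255,0) if sg>0 else (255,0,255))
    dr([(-.0375,-.095,-.051),(.0375,-.095,-.051),(.0375,.095,-.051),(-.0375,.095,-.051)],(0,255,0))
    v.append(im)
cv2.imwrite('pics/ov.png',np.hstack(v))
```

```text
tips 0.019
{'time_s': 12.8, 'joint_positions': array([ -4.606 ,  34.0184, 112.0019, -79.9577,   6.5313,   0.7964]), 'qvel': array([-0.0212, -0.0859,  0.0657,  0.0116, -0.0428, -0.0156]), 'tau': array([  0.0037, -38.029 ,  -8.777 ,  -0.236 ,   0.0212,  -0.0203]), 'position': array([0.6308, 0.0244, 0.1041]), 'tcp_rot': array([[-0.7959,  0.2962,  0.5281],
       [ 0.2527,  0.9551, -0.1549],
       [-0.5502,  0.0102, -0.8349]]), 'force': array([-0.0331, -0.4071, -1.0553]), 'moment': array([ 0.159 ,  0.1899, -0.0486]), 'grasp_force': 0.0, 'opening': 0.353997687701397}
```

View pics/ov.png

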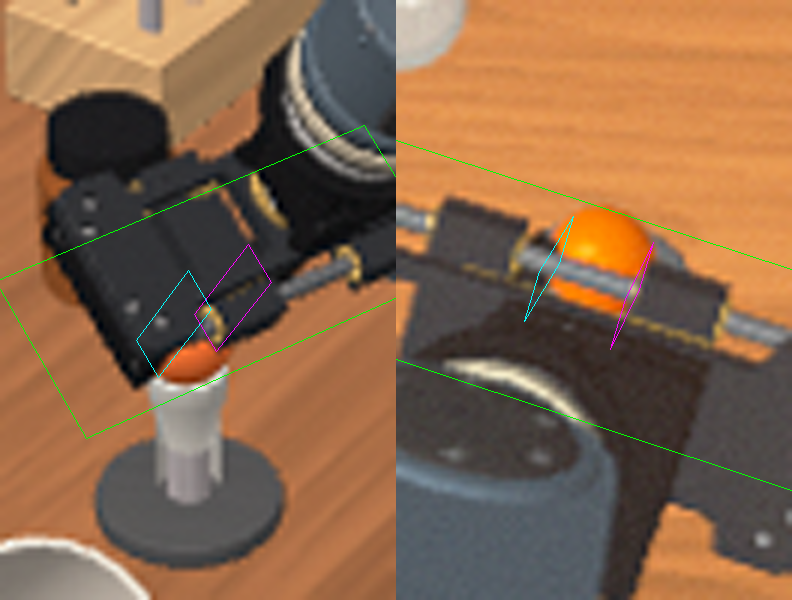

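The projected pads (cyan and magenta) straddle the ball at about (602,258), so the grasp pose is right and the jaw just hasn't gripped yet. I'll close further.

```bash
python3 -m jog '[{"tx":0,"ty":0,"tz":0,"roll":0,"jaw":0.3},{"tx":0,"ty":0,"tz":0,"roll":0,"jaw":0.3}]';python3 -m jog '[{"tx":0,"ty":0,"tz":0,"roll":0,"jaw":0.25},{"tx":0,"ty":0,"tz":0,"roll":0,"jaw":0.25}]'
```

```text
time_s: 13.0
position: [0.6308, 0.0244, 0.1041]
tcp_rot: [[-0.796, 0.296, 0.528], [0.253, 0.955, -0.155], [-0.55, 0.01, -0.835]]
force: [-0.1, -0.1, 0.9]
opening: 0.307
grasp_force: 0.0
time_s: 13.2
position: [0.6308, 0.0244, 0.1042]
tcp_rot: [[-0.796, 0.296, 0.528], [0.253, 0.955, -0.155], [-0.55, 0.01, -0.835]]
force: [0.5, -0.7, 0.6]
opening: 0.26
grasp_force: 0.0
```

Run:
```python
from fit import *
c=capture('side')
T=np.array([[.9611,.2761,0],[.2761,-.9611,0],[0,0,-1]]);p=np.array([.1726,-.6007,.206])
L=[(-.0095,y,z) for y in(.0435,-.0435) for z in(-.051,.019)]+[(.0095,y,z) for y in(.0435,-.0435) for z in(-.051,.019)]
u=proj(c,np.array(L)@T.T+p); print((u-[520,0])*3.7)
B=[(x,y,-.051) for x in(-.0375,.0375) for y in(-.095,.095)]
print('body',(proj(c,np.array(B)@T.T+p)-[520,0])*3.7)
o,t=ballfit({'top':capture('top')},'o',{'top':(208,331)}) if 0 else (0,0)
```

```text
[[195.5112 439.0703]
 [171.6754 521.881 ]
 [193.9536 491.6155]
 [169.2372 576.2666]
 [169.0427 435.1732]
 [145.9273 517.8625]
 [166.4427 487.4166]
 [142.5036 571.9443]]
body [[234.7799 531.2541]
 [234.7799 415.3521]
 [123.5882 513.9056]
 [132.5888 400.6128]]
```

The fingers look shorter than the stated tool length: in the first picture the tips also sit about 30 mm higher than projected. I'll open, advance in small steps and test the grip.

```bash
python3 -m jog '[{"tx":0,"ty":0,"tz":0,"roll":0,"jaw":0.7},{"tx":0,"ty":0,"tz":0,"roll":0,"jaw":0.7},{"tx":0,"ty":0,"tz":0,"roll":0,"jaw":0.7},{"tx":0,"ty":0,"tz":0.8,"roll":0,"jaw":0.7},{"tx":0,"ty":0,"tz":0.7,"roll":0,"jaw":0.7},{"tx":0,"ty":0,"tz":0,"roll":0,"jaw":0.6}]';python3 -m jog '[{"tx":0,"ty":0,"tz":0,"roll":0,"jaw":0.5},{"tx":0,"ty":0,"tz":0,"roll":0,"jaw":0.4},{"tx":0,"ty":0,"tz":0,"roll":0,"jaw":0.4},{"tx":0,"ty":0,"tz":0,"roll":0,"jaw":0.4}]';python3 go.py .636 .023 .0945 .0; python3 -c "
from rig import *
s=read_state();print(s['joint_positions'])"
```

```text
time_s: 13.85
position: [0.6406, 0.022, 0.093]
tcp_rot: [[-0.798, 0.296, 0.525], [0.253, 0.955, -0.155], [-0.547, 0.009, -0.837]]
force: [0.5, 0.4, -0.1]
opening: 0.636
grasp_force: 0.0
time_s: 14.25
position: [0.6399, 0.0223, 0.0936]
tcp_rot: [[-0.798, 0.296, 0.525], [0.253, 0.955, -0.155], [-0.547, 0.01, -0.837]]
force: [0.4, -0.1, -0.1]
opening: 0.417
grasp_force: 0.0
0.0 [ 0.28 -0.05 -0.29]
[ -4.76897903  35.5386331  110.91378284 -81.94656723   6.39921394
   2.67586627]
```

```bash
python3 -m jog '[{"tx":0,"ty":0,"tz":0,"roll":0,"jaw":0.3},{"tx":0,"ty":0,"tz":0,"roll":0,"jaw":0.3},{"tx":0,"ty":0,"tz":0,"roll":0,"jaw":0.3}]';python3 - <<'E'
from fit import *
C={n:capture(n) for n in('side','top')}
s=read_state();T=s['tcp_rot'];p=s['position']
r,c=215,325; n='top'; v=[]
for n,(r,c) in{'side':(215,305),'top':(205,328)}.items():
    im=cv2.resize(C[n]['img'][r-33:r+33,c-22:c+22,::-1],None,fx=9,fy=9,interpolation=cv2.INTER_CUBIC)
    v.append(im)
    print(n,(proj(C[n],np.array([[0,0,0],[0,0,.019],[0,0,-.051]])@T.T+p)-[c-22,r-33])*9)
cv2.imwrite('pics/z.png',np.hstack(v))
E
```

```text
time_s: 14.55
position: [0.6401, 0.0225, 0.0937]
tcp_rot: [[-0.798, 0.296, 0.525], [0.253, 0.955, -0.154], [-0.548, 0.01, -0.837]]
force: [-0.6, 0.6, 2.8]
opening: 0.315
grasp_force: 8.8
side [[116.6497 394.4336]
 [ 95.8135 421.7205]
 [174.7556 318.3384]]
top [[226.4799 309.8288]
 [238.243  288.4806]
 [192.7717 371.004 ]]
```

View pics/z.png

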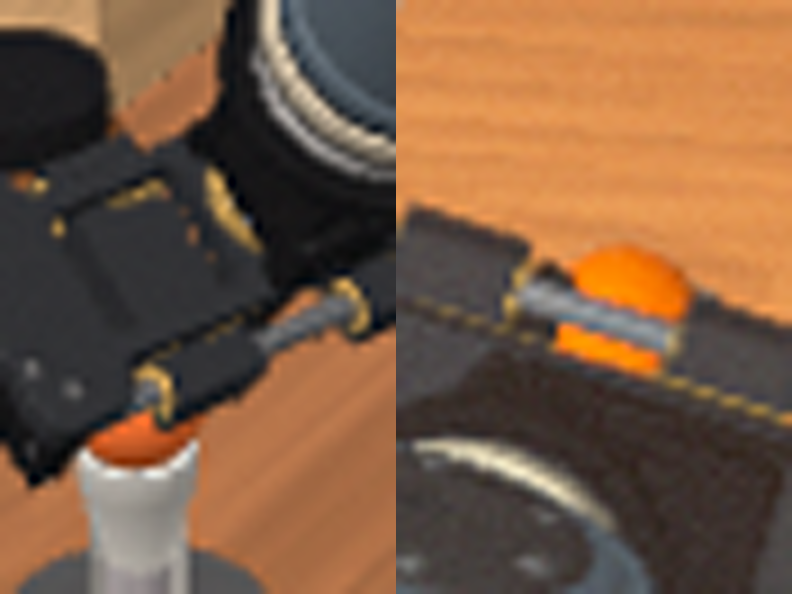

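The contact at an opening of 0.315 shows the tips are about 15 mm short of the ball's centre, so the real fingertips sit about 36 mm further back than stated. I'll open, advance 24 mm and grip.

```bash
python3 -m jog '[{"tx":0,"ty":0,"tz":0,"roll":0,"jaw":0.65},{"tx":0,"ty":0,"tz":0,"roll":0,"jaw":0.65},{"tx":0,"ty":0,"tz":0,"roll":0,"jaw":0.65},{"tx":0.15,"ty":0,"tz":1.2,"roll":0,"jaw":0.65},{"tx":0.15,"ty":0,"tz":1.2,"roll":0,"jaw":0.65},{"tx":0,"ty":0,"tz":0,"roll":0,"jaw":0.6}]';python3 go.py .636 .023 .0945 .0; python3 -m jog '[{"tx":0,"ty":0,"tz":0,"roll":0,"jaw":0.5},{"tx":0,"ty":0,"tz":0,"roll":0,"jaw":0.4},{"tx":0,"ty":0,"tz":0,"roll":0,"jaw":0.4},{"tx":0,"ty":0,"tz":0,"roll":0,"jaw":0.4}]';python3 go.py .636 .023 .0945 .0; python3 -c "
from rig import *
s=read_state();print(s['joint_positions'])"
```

```text
time_s: 15.25
position: [0.6545, 0.0195, 0.0746]
tcp_rot: [[-0.803, 0.298, 0.516], [0.255, 0.955, -0.154], [-0.539, 0.008, -0.842]]
force: [-0.0, -0.3, -0.4]
opening: 0.614
grasp_force: 0.0
0.0 [ 0.5  -0.2  -2.68]
time_s: 15.65
position: [0.653, 0.0193, 0.0762]
tcp_rot: [[-0.803, 0.298, 0.517], [0.255, 0.954, -0.155], [-0.539, 0.007, -0.842]]
force: [-0.9, -2.8, 0.3]
opening: 0.443
grasp_force: 30.0
0.0 [ 0.47 -0.14 -2.47]
[ -4.95028833  37.91061122 109.10235216 -81.94923946   6.37535071
   2.60756403]
```

Gripped: 30 N at an opening of 0.443, about 40 mm. Lifting straight up.

```bash
python3 -m jog '[{"tx":-0.5,"ty":0,"tz":-0.8,"roll":0,"jaw":0.4},{"tx":-1.1,"ty":0,"tz":-1.7,"roll":0,"jaw":0.4},{"tx":-2.2,"ty":0,"tz":-3.4,"roll":0,"jaw":0.4},{"tx":-2.2,"ty":0,"tz":-3.4,"roll":0,"jaw":0.4},{"tx":-1,"ty":0,"tz":-1.5,"roll":0,"jaw":0.4},{"tx":0,"ty":0,"tz":0,"roll":0,"jaw":0.4}]'
python3 - <<'E'
from fit import *
s=read_state();T=s['tcp_rot'];p=s['position']; print(s['joint_positions'],s['opening'],s['grasp_force'],p,T)
C={n:capture(n) for n in('side','top')}
b=p+T@[.0047,-.0014,-.0247]; print('pred ball',b)
g={n:proj(C[n],b[None])[0][::-1] for n in C}; print(g)
try:
    o,t=ballfit(C,'o',g); print([(n,np.round(o[n][0],1),o[n][1]) for n in o],t, 'in tool',T.T@(t[0]-p))
except Exception as e: print('nofit',e)
print(potR(-.31).T@T)
E
```

```text
time_s: 16.25
position: [0.6568, 0.0148, 0.1707]
tcp_rot: [[-0.795, 0.306, 0.525], [0.255, 0.952, -0.169], [-0.551, -0.001, -0.834]]
force: [0.8, 0.4, -0.4]
opening: 0.442
grasp_force: 30.0
[ -4.9428  28.0648 105.7879 -28.2357  15.0977 -51.8307] 0.4420954595255118 29.999552071094513 [0.6568 0.0148 0.1707] [[-0.7945  0.3057  0.5246]
 [ 0.2548  0.9521 -0.1691]
 [-0.5512 -0.0007 -0.8344]]
pred ball [0.6397 0.0188 0.1887]
{'side': array([194.3892, 296.248 ]), 'top': array([193.4699, 333.7157])}
[('side', array([198., 297.]), 6.082862854003906), ('top', array([192.5, 339. ]), 3.3542017936706543)] (array([0.6472, 0.0075, 0.1691]), np.float64(0.0009296730775140591)) in tool [ 0.0067 -0.0098 -0.0025]
[[-0.9968  0.0002 -0.0793]
 [ 0.0002  1.     -0.001 ]
 [ 0.0793 -0.001  -0.9968]]
```

```bash
cat > plan.py <<'E'
import opt; from opt import *; from fit import *
s=read_state();Tw=s['tcp_rot'];p=s['position']; PR=potR(-.31); o=np.array([.5976,.2170,.038]); T=PR.T@Tw
bt=np.array([.0047,0,-.0247]) # ball in tool
oz=.012
def ev(b,d):
    f=lambda L:clear((L-[bt[0],0,oz])@T.T+b)
    return min(.045-np.hypot(b[0],b[1]),b[2]-.005)-.020,f(f1(0)),f(f1(d)),f(g)
def cost(b,d,m):
    c=ev(b,d); return (b[0]+.025)*up[0]+(b[2]-.025)*up[2]+20*(max(0,.002-c[0])+sum(max(0,m-q) for q in c[1:]))
if __name__=='__main__':
  for m in(.0025,.004):
    r=differential_evolution(cost,[(-.025,.025),(-.005,.005),(.025,.1)],args=(.003,m),maxiter=60,popsize=12,seed=1,workers=-1,updating='deferred')
    b=r.x; print(m,b,'H',1000*((b[0]+.025)*up[0]+(b[2]-.025)*up[2]),ev(b,.003),ev(b,0.006))
  for k in(.10,.07,.05,.03,.015,0):
    bb=b-k*T[:,2]; tw=o+PR@bb-Tw@bt
    print(k,bb,np.round(ev(bb,0),4),'tcp',tw,'move cm',np.round(100*Tw.T@(tw-p),2))
E
python3 plan.py
```

```text
0.0025 [-0.0136 -0.      0.0385] H 17.64132925815722 (np.float64(0.011415047464402129), np.float64(0.005177699018317168), np.float64(0.0025158912837826147), np.float64(0.0024999993883551286)) (np.float64(0.011415047464402129), np.float64(0.005177699018317168), np.float64(-0.00018830782463123696), np.float64(0.0024999993883551286))
0.004 [-0.01 -0.    0.04] H 21.05765233432068 (np.float64(0.014980038960472428), np.float64(0.006771760667142933), np.float64(0.004006681061158819), np.float64(0.004026529436008439)) (np.float64(0.014980038960472428), np.float64(0.006771760667142933), np.float64(0.001210664021253749), np.float64(0.004026529436008439))
0.1 [-0.0014  0.0003  0.1396] [0.0236 0.0371 0.0371 0.1037] tcp [0.5314 0.2385 0.129 ] move cm [17.6  17.56 -6.99]
0.07 [-0.004   0.0002  0.1097] [0.021  0.0107 0.0107 0.0738] tcp [0.5469 0.2334 0.1039] move cm [17.6  17.56 -3.99]
0.05 [-0.0057  0.0002  0.0898] [0.0193 0.0082 0.0082 0.0539] tcp [0.5573 0.23   0.0871] move cm [17.6  17.56 -1.99]
0.03 [-0.0074  0.0001  0.0699] [0.0176 0.0077 0.0077 0.0339] tcp [0.5677 0.2266 0.0704] move cm [17.6  17.56  0.01]
0.015 [-0.0087  0.      0.0549] [0.0163 0.0072 0.0072 0.019 ] tcp [0.5755 0.2241 0.0578] move cm [17.6  17.56  1.51]
0 [-0.01 -0.    0.04] [0.015  0.0068 0.0068 0.004 ] tcp [0.5832 0.2215 0.0452] move cm [17.6  17.56  3.01]
```

A straight release would fall nearly 19 mm, about 0.6 m/s, which is too close to the limit. If I roll 90° inside the pot, one finger will sit under the ball on its low side. When the jaw opens, the ball then slides down that pad to the floor in two small steps. First I'll move above the mouth.

```bash
python3 -m jog '[{"tx":2.9,"ty":2.9,"tz":-1.7,"roll":0,"jaw":0.4},{"tx":2.9,"ty":2.9,"tz":-1.7,"roll":0,"jaw":0.4},{"tx":2.9,"ty":2.9,"tz":-1.7,"roll":0,"jaw":0.4},{"tx":2.9,"ty":2.9,"tz":-1.7,"roll":0,"jaw":0.4},{"tx":2.9,"ty":2.9,"tz":-1.7,"roll":0,"jaw":0.4},{"tx":2.9,"ty":2.9,"tz":-1.7,"roll":0,"jaw":0.4},{"tx":0,"ty":0,"tz":0,"roll":0,"jaw":0.4}]'; python3 -c "
from fit import *
s=read_state();print(s['joint_positions'],s['grasp_force'],potR(-.31).T@s['tcp_rot'])"
```

```text
time_s: 17.05
position: [0.5135, 0.2449, 0.155]
tcp_rot: [[-0.803, 0.298, 0.517], [0.248, 0.955, -0.165], [-0.543, -0.004, -0.84]]
force: [-0.9, -0.3, -0.6]
opening: 0.443
grasp_force: 30.0
[ 26.5963  27.5406 111.3242 -55.5454  27.3365   1.1989] 30.000709891319275 [[-0.9959 -0.0086 -0.0895]
 [-0.0088  1.      0.001 ]
 [ 0.0895  0.0018 -0.996 ]]
```

```bash
python3 -m jog '[{"tx":0,"ty":0,"tz":0,"roll":-0.143,"jaw":0.4},{"tx":0,"ty":0,"tz":0,"roll":-0.143,"jaw":0.4},{"tx":0,"ty":0,"tz":0,"roll":-0.143,"jaw":0.4},{"tx":0,"ty":0,"tz":0,"roll":-0.143,"jaw":0.4},{"tx":0,"ty":0,"tz":0,"roll":-0.143,"jaw":0.4},{"tx":0,"ty":0,"tz":0,"roll":-0.143,"jaw":0.4}]' >/dev/null; python3 -m jog '[{"tx":0,"ty":0,"tz":0,"roll":-0.143,"jaw":0.4},{"tx":0,"ty":0,"tz":0,"roll":-0.143,"jaw":0.4},{"tx":0,"ty":0,"tz":0,"roll":-0.143,"jaw":0.4},{"tx":0,"ty":0,"tz":0,"roll":-0.143,"jaw":0.4},{"tx":0,"ty":0,"tz":0,"roll":-0.143,"jaw":0.4},{"tx":0,"ty":0,"tz":0,"roll":0,"jaw":0.4}]'
cat > plan2.py <<'E'
from plan import *
def cost(b):
    c=ev(b,.005); c0=c[0]
    return b[2]+20*(max(0,.002-c0)+max(0,.003-c[1])+max(0,.003-c[2])+max(0,.004-c[3]))
r=differential_evolution(cost,[(-.02,.02),(-.01,.01),(.025,.1)],maxiter=60,popsize=12,seed=1)
b=r.x; print('T pot',T); print(b,ev(b,.003),ev(b,.006))
for k in(.10,.08,.06,.03,.015,0):
    bb=b-k*T[:,2]; tw=o+PR@bb-Tw@bt
    print(k,np.round(bb,4),np.round(ev(bb,0),4),'move cm',np.round(100*Tw.T@(tw-p),2))
E
python3 plan2.py
```

```text
time_s: 18.25
position: [0.5169, 0.2393, 0.1558]
tcp_rot: [[-0.305, -0.8, 0.517], [-0.952, 0.253, -0.171], [0.006, -0.544, -0.839]]
force: [-0.2, 0.5, -0.8]
opening: 0.446
grasp_force: 30.0
T pot [[ 0.0037 -0.9961 -0.0879]
 [-1.     -0.0033 -0.0049]
 [ 0.0046  0.0879 -0.9961]]
[-0.0016 -0.0048  0.0475] (np.float64(0.01991815781108792), np.float64(0.006242084339382362), np.float64(0.00350989624931974), np.float64(0.01125928291021205)) (np.float64(0.01991815781108792), np.float64(0.006242084339382362), np.float64(0.0009005057075417919), np.float64(0.01125928291021205))
0.1 [ 0.0072 -0.0044  0.1471] [0.0166 0.0421 0.0421 0.1112] move cm [-0.37 -0.04  2.18]
0.08 [ 0.0055 -0.0044  0.1272] [0.0179 0.0225 0.0225 0.0912] move cm [-0.37 -0.04  4.18]
0.06 [ 0.0037 -0.0045  0.1073] [0.0191 0.0062 0.0062 0.0712] move cm [-0.37 -0.04  6.18]
0.03 [ 0.0011 -0.0047  0.0774] [0.0202 0.0062 0.0062 0.0412] move cm [-0.37 -0.04  9.18]
0.015 [-0.0002 -0.0048  0.0625] [0.0202 0.0063 0.0063 0.0262] move cm [-0.37 -0.04 10.68]
0 [-0.0016 -0.0048  0.0475] [0.0199 0.0062 0.0062 0.0113] move cm [-0.37 -0.04 12.18]
```

```bash
sed -i 's/c=ev(b,.005)/c=ev(b,.003)/; s/max(0,.003-c\[1\])+max(0,.003-c\[2\])/max(0,.002-c[1])+max(0,.002-c[2])/' plan2.py; python3 plan2.py
```

```text
T pot [[ 0.0037 -0.9961 -0.0879]
 [-1.     -0.0033 -0.0049]
 [ 0.0046  0.0879 -0.9961]]
[-0.0016 -0.0027  0.0402] (np.float64(0.015239245128770468), np.float64(0.005290463243285463), np.float64(0.0024269705326650168), np.float64(0.004004935401392475)) (np.float64(0.015239245128770468), np.float64(0.005290463243285463), np.float64(-0.0004526038798737114), np.float64(0.004004935401392475))
0.1 [ 0.0072 -0.0022  0.1399] [0.0175 0.0348 0.0348 0.104 ] move cm [-0.59 -0.1   2.9 ]
0.08 [ 0.0055 -0.0023  0.1199] [0.0191 0.0152 0.0152 0.084 ] move cm [-0.59 -0.1   4.9 ]
0.06 [ 0.0037 -0.0024  0.1   ] [0.0206 0.0053 0.0053 0.064 ] move cm [-0.59 -0.1   6.9 ]
0.03 [ 0.0011 -0.0025  0.0701] [0.0222 0.0053 0.0053 0.034 ] move cm [-0.59 -0.1   9.9 ]
0.015 [-0.0003 -0.0026  0.0552] [0.0224 0.0049 0.0049 0.019 ] move cm [-0.59 -0.1  11.4 ]
0 [-0.0016 -0.0027  0.0402] [0.0152 0.0053 0.0053 0.004 ] move cm [-0.59 -0.1  12.9 ]
```

```bash
python3 -m jog '[{"tx":-0.6,"ty":-0.1,"tz":1,"roll":0,"jaw":0.4},{"tx":0,"ty":0,"tz":2,"roll":0,"jaw":0.4},{"tx":0,"ty":0,"tz":2,"roll":0,"jaw":0.4},{"tx":0,"ty":0,"tz":0,"roll":0,"jaw":0.4},{"tx":0,"ty":0,"tz":0,"roll":0,"jaw":0.4}]'; python3 plan2.py; python3 -c "
from rig import *
print(read_state()['joint_positions'])"
```

```text
time_s: 18.75
position: [0.5457, 0.2369, 0.1148]
tcp_rot: [[-0.306, -0.799, 0.517], [-0.952, 0.254, -0.17], [0.005, -0.544, -0.839]]
force: [-0.2, 0.7, -0.5]
opening: 0.443
grasp_force: 30.0
T pot [[ 0.0024 -0.9962 -0.0875]
 [-1.     -0.0021 -0.0042]
 [ 0.004   0.0875 -0.9962]]
[-0.0013 -0.0054  0.0402] (np.float64(0.015215683181825892), np.float64(0.005576244010835549), np.float64(0.002677552268736276), np.float64(0.004007457405549961)) (np.float64(0.015215683181825892), np.float64(0.005576244010835549), np.float64(-0.0002328290555428103), np.float64(0.004007457405549961))
0.1 [ 0.0074 -0.0049  0.1398] [0.0161 0.0348 0.0348 0.104 ] move cm [ 0.36  0.02 -2.05]
0.08 [ 0.0057 -0.005   0.1199] [0.0174 0.0154 0.0154 0.084 ] move cm [ 0.36  0.02 -0.05]
0.06 [ 0.0039 -0.0051  0.1   ] [0.0186 0.0056 0.0056 0.064 ] move cm [0.36 0.02 1.95]
0.03 [ 0.0013 -0.0052  0.0701] [0.0196 0.0056 0.0056 0.034 ] move cm [0.36 0.02 4.95]
0.015 [-0.     -0.0053  0.0552] [0.0197 0.0052 0.0052 0.019 ] move cm [0.36 0.02 6.45]
0 [-0.0013 -0.0054  0.0402] [0.0152 0.0056 0.0056 0.004 ] move cm [0.36 0.02 7.95]
[ 24.15639685  33.11693836 109.95848311 -63.56204305  24.18169435
 -81.6696254 ]
```

```bash
python3 -m jog '[{"tx":0.3,"ty":0,"tz":1.5,"roll":0,"jaw":0.4},{"tx":0,"ty":0,"tz":1.5,"roll":0,"jaw":0.4},{"tx":0,"ty":0,"tz":1.5,"roll":0,"jaw":0.4},{"tx":0,"ty":0,"tz":0,"roll":0,"jaw":0.4},{"tx":0,"ty":0,"tz":0,"roll":0,"jaw":0.4}]'; python3 plan2.py | tail -1; python3 -m jog '[{"tx":0,"ty":0,"tz":1,"roll":0,"jaw":0.4},{"tx":0,"ty":0,"tz":1,"roll":0,"jaw":0.4},{"tx":0,"ty":0,"tz":0,"roll":0,"jaw":0.4},{"tx":0,"ty":0,"tz":0,"roll":0,"jaw":0.4}]'; python3 plan2.py | tail -1;python3 -c "
from rig import *
print(read_state()['joint_positions'])"
```

```text
time_s: 19.25
position: [0.568, 0.227, 0.0786]
tcp_rot: [[-0.304, -0.799, 0.519], [-0.953, 0.253, -0.169], [0.004, -0.546, -0.838]]
force: [0.0, 0.3, -1.2]
opening: 0.445
grasp_force: 30.0
0 [-0.0008 -0.0054  0.0401] [0.0151 0.0052 0.0052 0.004 ] move cm [0.11 0.03 3.58]
time_s: 19.65
position: [0.5784, 0.2237, 0.0621]
tcp_rot: [[-0.304, -0.799, 0.519], [-0.953, 0.253, -0.169], [0.004, -0.546, -0.838]]
force: [0.7, 0.3, -0.3]
opening: 0.441
grasp_force: 30.0
0 [-0.0022 -0.0014  0.0401] [0.0151 0.0052 0.0052 0.004 ] move cm [-0.28  0.18  1.62]
[ 21.15049264  39.84754491 108.69280545 -77.52780111  20.68444804
 -69.36805964]
```

```bash
python3 -m jog '[{"tx":-0.1,"ty":0.1,"tz":0.5,"roll":0,"jaw":0.4},{"tx":0,"ty":0,"tz":0.4,"roll":0,"jaw":0.4},{"tx":0,"ty":0,"tz":0,"roll":0,"jaw":0.4}]'; python3 -m jog '[{"tx":0,"ty":0,"tz":0.4,"roll":0,"jaw":0.4},{"tx":0,"ty":0,"tz":0.3,"roll":0,"jaw":0.4},{"tx":0,"ty":0,"tz":0,"roll":0,"jaw":0.4},{"tx":0,"ty":0,"tz":0,"roll":0,"jaw":0.4}]';python3 plan2.py | tail -1;python3 -c "
from plan import *
print(s['joint_positions'], 'ball pot',PR.T@(p+Tw@bt-o),s['force'])"
```

```text
time_s: 19.95
position: [0.5829, 0.2231, 0.053]
tcp_rot: [[-0.304, -0.799, 0.518], [-0.953, 0.253, -0.169], [0.004, -0.545, -0.838]]
force: [-0.4, 0.1, -1.1]
opening: 0.44
grasp_force: 30.0
time_s: 20.35
position: [0.5853, 0.2224, 0.0496]
tcp_rot: [[-0.303, -0.798, 0.521], [-0.953, 0.251, -0.169], [0.004, -0.547, -0.837]]
force: [-12.7, 3.0, 16.2]
opening: 0.442
grasp_force: 41.2
0 [-0.0015 -0.0009  0.04  ] [0.015  0.0049 0.0049 0.004 ] move cm [-0.24  0.01  0.2 ]
[ 20.7373  41.4552 108.2098 -81.0017  20.2886 -66.1571] ball pot [-0.0012 -0.0033  0.042 ] [-12.7467   3.0297  16.1728]
```

Contact with about 21 N, purely along the pot axis. I'll ease back at once and use the moment to see what touched.

```bash
cat > mom.py <<'E'
from plan import *
f=s['force'];m=s['moment'];print('F tool',Tw.T@f,'M tool',Tw.T@m,'Mpot',PR.T@m,'grip',s['grasp_force'],s['opening'],'ball pot',PR.T@(p+Tw@bt-o))
F=np.linalg.norm(f)
if F>3: r=np.cross(f,m)/F**2; print('lever (pot frame, from moment ref) mm',1000*PR.T@r)
E
python3 mom.py; python3 -m jog '[{"tx":0,"ty":0,"tz":-0.2,"roll":0,"jaw":0.4}]'; python3 mom.py
```

```text
F tool [  1.0412   2.0862 -20.6829] M tool [ 0.422  -0.1015  0.1061] Mpot [ 0.0942 -0.4218 -0.1134] grip 41.185951775405556 0.44209693816562345 ball pot [-0.0012 -0.0033  0.042 ]
lever (pot frame, from moment ref) mm [20.5015  4.4299  0.5462]
time_s: 20.45
position: [0.5849, 0.2226, 0.0502]
tcp_rot: [[-0.303, -0.799, 0.52], [-0.953, 0.252, -0.169], [0.004, -0.546, -0.838]]
force: [-0.3, 0.4, -0.5]
opening: 0.443
grasp_force: 30.0
F tool [-0.2751  0.5767  0.1974] M tool [-0.397  -0.1179  0.075 ] Mpot [ 0.1096  0.3973 -0.0856] grip 30.001056456992778 0.44276010780434927 ball pot [-0.0012 -0.0032  0.0428]
```

The lever arm is about 40 mm off-axis, so the gripper body met the upper rim; the ball did not touch. The ball hangs about 17 mm above the floor on the lower finger, as low as the body allows. I'll open slowly so it slides down the finger.

```bash
python3 -m jog '[{"tx":0,"ty":0,"tz":0,"roll":0,"jaw":0.45},{"tx":0,"ty":0,"tz":0,"roll":0,"jaw":0.46},{"tx":0,"ty":0,"tz":0,"roll":0,"jaw":0.47},{"tx":0,"ty":0,"tz":0,"roll":0,"jaw":0.48},{"tx":0,"ty":0,"tz":0,"roll":0,"jaw":0.49},{"tx":0,"ty":0,"tz":0,"roll":0,"jaw":0.5},{"tx":0,"ty":0,"tz":0,"roll":0,"jaw":0.5},{"tx":0,"ty":0,"tz":0,"roll":0,"jaw":0.5}]';python3 mom.py
```

```text
time_s: 21.25
position: [0.5831, 0.2231, 0.0486]
tcp_rot: [[-0.302, -0.801, 0.517], [-0.953, 0.251, -0.167], [0.004, -0.543, -0.84]]
force: [-9.8, 4.7, 7.0]
opening: 0.499
grasp_force: 6.0
F tool [ -1.4659   5.2126 -11.7032] M tool [-0.4556 -0.3435  0.0019] Mpot [ 0.3395  0.4574 -0.033 ] grip 6.021430729680759 0.4988162478702735 ball pot [-0.0036 -0.0032  0.0426]
lever (pot frame, from moment ref) mm [-33.6255  23.9164 -14.4241]
```

```bash
python3 -m jog '[{"tx":0,"ty":0,"tz":-0.3,"roll":0,"jaw":0.5}]';python3 mom.py; python3 -m jog '[{"tx":0,"ty":0,"tz":-0.5,"roll":0,"jaw":0.5},{"tx":0,"ty":0,"tz":0,"roll":0,"jaw":0.5}]';python3 mom.py
```

```text
time_s: 21.35
position: [0.583, 0.2229, 0.051]
tcp_rot: [[-0.303, -0.8, 0.517], [-0.953, 0.252, -0.169], [0.005, -0.544, -0.839]]
force: [0.2, 0.5, -0.7]
opening: 0.493
grasp_force: 0.1
F tool [-0.5006  0.3209  0.6053] M tool [-0.3846 -0.0754  0.0845] Mpot [ 0.0661  0.3846 -0.0918] grip 0.1334416028112173 0.4931166188072661 ball pot [-0.0022 -0.0035  0.0445]
time_s: 21.55
position: [0.5815, 0.2236, 0.0561]
tcp_rot: [[-0.304, -0.799, 0.519], [-0.953, 0.253, -0.169], [0.004, -0.546, -0.838]]
force: [-1.0, 0.4, 0.9]
opening: 0.502
grasp_force: 0.8
F tool [-0.0489  0.4061 -1.386 ] M tool [-0.4606 -0.0919  0.13  ] Mpot [ 0.0791  0.4605 -0.1386] grip 0.8210870996117592 0.5016736707961221 ball pot [-0.0004 -0.0033  0.0496]
```

```bash
python3 -m jog '[{"tx":0,"ty":0,"tz":-0.5,"roll":0,"jaw":0.5},{"tx":0,"ty":0,"tz":-0.5,"roll":0,"jaw":0.5},{"tx":0,"ty":0,"tz":0,"roll":0,"jaw":0.5}]';python3 mom.py; python3 -m jog '[{"tx":0,"ty":0,"tz":-0.7,"roll":0,"jaw":0.5},{"tx":0,"ty":0,"tz":-0.7,"roll":0,"jaw":0.5},{"tx":0,"ty":0,"tz":0,"roll":0,"jaw":0.5}]';python3 mom.py
python3 - <<'E'
from fit import *
for n in('side','top'):
    c=capture(n)
    for t in('orange_ball_center',): print(n,[(round(q['p'],2),np.round(q['point'],1)) for q in landmark_of(n,t)[:2]])
    u=proj(c,(np.array([.5976,.2170,.038])+np.array([[-.025,0,.025],[0,0,.045],[0,0,.07]])@potR(-.31).T)); print('exp corner/45/70 row,col',u[:,::-1])
    m=trace(n,'orange_ball'); print([(round(q['p'],2),q['bbox']) for q in m[:2]])
E
```

```text
time_s: 21.85
position: [0.5762, 0.2254, 0.0649]
tcp_rot: [[-0.304, -0.799, 0.519], [-0.953, 0.253, -0.169], [0.004, -0.546, -0.838]]
force: [0.5, 0.2, -0.6]
opening: 0.502
grasp_force: 0.0
F tool [-0.3633 -0.0096  0.7488] M tool [-0.3426 -0.124   0.0475] Mpot [ 0.1184  0.3429 -0.0588] grip 0.0 0.5022812737195428 ball pot [ 0.0006 -0.0032  0.0599]
time_s: 22.15
position: [0.5686, 0.228, 0.0769]
tcp_rot: [[-0.304, -0.799, 0.519], [-0.953, 0.253, -0.169], [0.004, -0.546, -0.838]]
force: [0.1, 1.3, -0.1]
opening: 0.501
grasp_force: 0.0
F tool [-1.2692  0.2747 -0.1158] M tool [-0.3224 -0.1026  0.0949] Mpot [ 0.0931  0.3225 -0.104 ] grip 0.0 0.5008942417542832 ball pot [ 0.0016 -0.003   0.0743]
side [(0.58, array([294.8, 270.9]))]
exp corner/45/70 row,col [[297.4431 270.3117]
 [285.9101 267.9359]
 [283.1551 271.2817]]
[(0.6, [267.1, 288.9, 7.4, 5.4]), (0.41, [333.3, 265.0, 39.5, 26.9])]
top [(0.58, array([242.9, 240.6])), (0.31, array([164.2, 380.3]))]
exp corner/45/70 row,col [[243.4574 238.7075]
 [237.5244 237.3677]
 [242.2862 233.0647]]
[]
```

The ball shows at the pot's bottom corner: side (295,271) and top (243,241), against expected (297,270) and (243,239). There is no finger contact. Retracting and rolling back for the blue ball.

```bash
python3 -m jog '[{"tx":0,"ty":0,"tz":-3,"roll":0,"jaw":0.5},{"tx":0,"ty":0,"tz":-4,"roll":0,"jaw":0.5},{"tx":0,"ty":0,"tz":-4,"roll":0,"jaw":0.6},{"tx":0,"ty":0,"tz":0,"roll":0.143,"jaw":0.7},{"tx":0,"ty":0,"tz":0,"roll":0.143,"jaw":0.75},{"tx":0,"ty":0,"tz":0,"roll":0.143,"jaw":0.75},{"tx":0,"ty":0,"tz":0,"roll":0.143,"jaw":0.75},{"tx":0,"ty":0,"tz":0,"roll":0.143,"jaw":0.75}]'>/dev/null; python3 -m jog '[{"tx":0,"ty":0,"tz":0,"roll":0.143,"jaw":0.75},{"tx":0,"ty":0,"tz":0,"roll":0.143,"jaw":0.75},{"tx":0,"ty":0,"tz":0,"roll":0.143,"jaw":0.75},{"tx":0,"ty":0,"tz":0,"roll":0.143,"jaw":0.75},{"tx":0,"ty":0,"tz":0,"roll":0.143,"jaw":0.75},{"tx":0,"ty":0,"tz":0,"roll":0.143,"jaw":0.75},{"tx":0,"ty":0,"tz":0,"roll":0,"jaw":0.75}]'; python3 go.py .4618 .0329 .053 .10 -.022;python3 -c "
from rig import *
print(read_state()['joint_positions'])"
```

```text
time_s: 23.95
position: [0.5117, 0.2461, 0.1679]
tcp_rot: [[-0.799, 0.306, 0.518], [0.255, 0.952, -0.17], [-0.545, -0.004, -0.838]]
force: [0.5, -0.0, -0.2]
opening: 0.751
grasp_force: 0.0
0.1 [  4.82 -21.79   0.66]
-0.022 [  4.82 -21.79  12.86]
[ 27.05466713  26.1944783  110.70645522 -52.94044481  28.99229468
  -1.02914637]
```

```bash
python3 - <<'E'
from fit import *
C={n:capture(n) for n in('side','top')}
try:
    o,t=ballfit(C,'b',{'side':(267,352),'top':(290,325)}); print([(n,np.round(o[n][0],1),o[n][1]) for n in o],t)
except Exception as e: print(e)
E
python3 -m jog '[{"tx":0.8,"ty":-3.7,"tz":0,"roll":0,"jaw":0.75},{"tx":0.8,"ty":-3.7,"tz":0,"roll":0,"jaw":0.75},{"tx":0.8,"ty":-3.7,"tz":0,"roll":0,"jaw":0.75},{"tx":0.8,"ty":-3.7,"tz":0,"roll":0,"jaw":0.75},{"tx":0.8,"ty":-3.7,"tz":0,"roll":0,"jaw":0.75},{"tx":0.8,"ty":-3.4,"tz":0,"roll":0,"jaw":0.75},{"tx":0,"ty":0,"tz":0,"roll":0,"jaw":0.75}]';python3 go.py .4618 .0329 .053 .10 -.022;python3 -c "
from rig import *
print(read_state()['joint_positions'])"
```

```text
[('side', array([265.8, 352. ]), 7.946374416351318), ('top', array([290.4, 325.1]), 8.631593704223633)] (array([0.4622, 0.0319, 0.053 ]), np.float64(0.00016714722701768103))
time_s: 24.75
position: [0.4113, 0.0545, 0.1719]
tcp_rot: [[-0.815, 0.316, 0.485], [0.263, 0.949, -0.176], [-0.516, -0.016, -0.857]]
force: [0.6, 0.1, -0.2]
opening: 0.75
grasp_force: 0.0
0.1 [ 1.44 -0.27  3.01]
-0.022 [ 1.44 -0.27 15.21]
[ 2.22057695e-02  1.49321365e+01  1.34106459e+02 -8.19468668e+01
  1.02292310e+01  7.34835962e+00]
```

```bash
python3 -m jog '[{"tx":1.4,"ty":-0.2,"tz":2,"roll":0,"jaw":0.75},{"tx":0,"ty":0,"tz":3,"roll":0,"jaw":0.75},{"tx":0,"ty":0,"tz":2,"roll":0,"jaw":0.75},{"tx":0,"ty":0,"tz":0,"roll":0,"jaw":0.75}]';python3 go.py .462 .032 .0525 -.022;python3 -c "
from rig import *
print(read_state()['joint_positions'])"
```

```text
time_s: 25.15
position: [0.4483, 0.0561, 0.1386]
tcp_rot: [[-0.837, 0.315, 0.447], [0.266, 0.949, -0.169], [-0.478, -0.023, -0.878]]
force: [0.2, -0.4, 0.4]
opening: 0.743
grasp_force: 0.0
-0.022 [ 2.32 -1.66 10.78]
[-6.69163719e-02  2.17793010e+01  1.29826424e+02 -8.19567002e+01
  9.82321676e+00  7.44746112e+00]
```

```bash
python3 -m jog '[{"tx":2.2,"ty":-1.6,"tz":0,"roll":0,"jaw":0.75},{"tx":0.2,"ty":-0.4,"tz":2,"roll":0,"jaw":0.75},{"tx":0,"ty":0,"tz":0,"roll":0,"jaw":0.75}]';python3 go.py .462 .032 .0525 -.022;python3 -c "
from rig import *
print(read_state()['joint_positions'])"
```

```text
time_s: 25.45
position: [0.4363, 0.0438, 0.1318]
tcp_rot: [[-0.849, 0.319, 0.422], [0.272, 0.947, -0.169], [-0.454, -0.029, -0.891]]
force: [1.2, 0.5, -0.6]
opening: 0.747
grasp_force: 0.0
-0.022 [ 1.1  -0.07 10.55]
[ -2.4658815   21.96764254 131.07632728 -81.95470184   8.74659484
   5.62225993]
```

```bash
python3 -m jog '[{"tx":1.2,"ty":-0.2,"tz":2,"roll":0,"jaw":0.75},{"tx":0.4,"ty":-0.3,"tz":2,"roll":0,"jaw":0.75},{"tx":0,"ty":0,"tz":0,"roll":0,"jaw":0.75}]';python3 go.py .462 .032 .0525 -.022;python3 -m jog '[{"tx":0.3,"ty":-0.5,"tz":1.5,"roll":0,"jaw":0.75},{"tx":0,"ty":0,"tz":0,"roll":0,"jaw":0.75}]';python3 go.py .462 .032 .0525 -.022;python3 -c "
from rig import *
s=read_state();print(s['joint_positions'],s['tcp_rot'])"
```

```text
time_s: 25.75
position: [0.4477, 0.0412, 0.1112]
tcp_rot: [[-0.861, 0.323, 0.394], [0.278, 0.946, -0.168], [-0.427, -0.035, -0.904]]
force: [-0.3, -0.1, -0.3]
opening: 0.753
grasp_force: 0.0
-0.022 [ 1.02 -0.2   8.22]
time_s: 25.95
position: [0.452, 0.0358, 0.1043]
tcp_rot: [[-0.865, 0.324, 0.384], [0.28, 0.945, -0.168], [-0.417, -0.037, -0.908]]
force: [0.4, -0.2, -0.1]
opening: 0.748
grasp_force: 0.0
-0.022 [1.19 0.16 7.35]
[ -3.73983116  26.50649638 128.87840791 -81.9475632    8.25946446
   4.88929305] [[-0.86461872  0.3242538   0.38378892]
 [ 0.28007674  0.94522871 -0.16762968]
 [-0.41712287 -0.03744541 -0.90807838]]
```

```bash
python3 -m jog '[{"tx":1.2,"ty":0,"tz":1.5,"roll":0,"jaw":0.75},{"tx":0.3,"ty":-0.1,"tz":2,"roll":0,"jaw":0.75},{"tx":0,"ty":0,"tz":0,"roll":0,"jaw":0.75}]';python3 go.py .462 .032 .0525 -.022;python3 -m jog '[{"tx":0.8,"ty":0,"tz":1.5,"roll":0,"jaw":0.75},{"tx":0,"ty":0,"tz":0,"roll":0,"jaw":0.75}]';python3 go.py .462 .032 .0525 -.022
```

```text
time_s: 26.25
position: [0.4614, 0.0377, 0.0839]
tcp_rot: [[-0.874, 0.326, 0.359], [0.284, 0.944, -0.166], [-0.393, -0.043, -0.918]]
force: [-0.2, 0.3, 0.2]
opening: 0.745
grasp_force: 0.0
-0.022 [ 1.02 -0.38  5.19]
time_s: 26.45
position: [0.4633, 0.0395, 0.0749]
tcp_rot: [[-0.879, 0.327, 0.347], [0.286, 0.944, -0.165], [-0.382, -0.046, -0.923]]
force: [-0.6, -0.0, 0.2]
opening: 0.748
grasp_force: 0.0
-0.022 [ 0.76 -0.65  4.34]
```

```bash
python3 -m jog '[{"tx":0.8,"ty":-0.8,"tz":0.5,"roll":0,"jaw":0.75},{"tx":0,"ty":0,"tz":0,"roll":0,"jaw":0.75}]';python3 go.py .462 .032 .0525 -.022;python3 -m jog '[{"tx":0.4,"ty":-0.2,"tz":1.2,"roll":0,"jaw":0.75},{"tx":0.3,"ty":-0.2,"tz":1,"roll":0,"jaw":0.75},{"tx":0,"ty":0,"tz":0,"roll":0,"jaw":0.75}]';python3 go.py .462 .032 .0525 -.022
```

```text
time_s: 26.65
position: [0.4577, 0.034, 0.074]
tcp_rot: [[-0.882, 0.329, 0.338], [0.288, 0.943, -0.166], [-0.373, -0.049, -0.926]]
force: [0.0, -0.6, -0.7]
opening: 0.749
grasp_force: 0.0
-0.022 [0.36 0.05 4.37]
time_s: 26.95
position: [0.4657, 0.031, 0.0607]
tcp_rot: [[-0.887, 0.33, 0.324], [0.291, 0.943, -0.164], [-0.36, -0.051, -0.932]]
force: [-0.4, -0.5, -0.7]
opening: 0.75
grasp_force: 0.0
-0.022 [0.65 0.01 2.83]
```

```bash
python3 -m jog '[{"tx":0.8,"ty":0,"tz":1,"roll":0,"jaw":0.75},{"tx":0.3,"ty":0,"tz":1,"roll":0,"jaw":0.75},{"tx":0,"ty":0,"tz":0,"roll":0,"jaw":0.75}]';python3 go.py .462 .032 .0525 -.022;python3 -m jog '[{"tx":0.4,"ty":0,"tz":0.8,"roll":0,"jaw":0.7},{"tx":0,"ty":0,"tz":0,"roll":0,"jaw":0.65}]';python3 go.py .462 .032 .0525 -.022
```

```text
time_s: 27.25
position: [0.4684, 0.0339, 0.0478]
tcp_rot: [[-0.892, 0.33, 0.309], [0.292, 0.942, -0.163], [-0.345, -0.055, -0.937]]
force: [-0.1, 0.1, 0.3]
opening: 0.752
grasp_force: 0.0
-0.022 [ 0.36 -0.42  1.59]
time_s: 27.45
position: [0.4695, 0.0347, 0.0429]
tcp_rot: [[-0.894, 0.331, 0.303], [0.294, 0.942, -0.163], [-0.339, -0.057, -0.939]]
force: [0.0, 0.1, -0.1]
opening: 0.679
grasp_force: 0.0
-0.022 [ 0.27 -0.56  1.11]
```

```bash
python3 -m jog '[{"tx":0.3,"ty":-0.7,"tz":0.7,"roll":0,"jaw":0.65},{"tx":0.2,"ty":0,"tz":0.8,"roll":0,"jaw":0.65},{"tx":0,"ty":0,"tz":0,"roll":0,"jaw":0.65}]';python3 go.py .462 .032 .0525 -.022
```

```text
time_s: 27.75
position: [0.4726, 0.0284, 0.0345]
tcp_rot: [[-0.897, 0.333, 0.292], [0.296, 0.941, -0.162], [-0.328, -0.059, -0.943]]
force: [0.6, -0.5, 0.1]
opening: 0.653
grasp_force: 0.0
-0.022 [ 0.47 -0.12  0.14]
```

```bash
python3 -m jog '[{"tx":0.4,"ty":-0.1,"tz":0.2,"roll":0,"jaw":0.6},{"tx":0,"ty":0,"tz":0,"roll":0,"jaw":0.5},{"tx":0,"ty":0,"tz":0,"roll":0,"jaw":0.4},{"tx":0,"ty":0,"tz":0,"roll":0,"jaw":0.4},{"tx":0,"ty":0,"tz":0,"roll":0,"jaw":0.4}]';python3 go.py .462 .032 .0525 0;python3 -c "
from rig import *
s=read_state();print(s['joint_positions'],s['force'],s['opening'],s['tcp_rot'])"
```

```text
time_s: 28.25
position: [0.4701, 0.0292, 0.034]
tcp_rot: [[-0.898, 0.332, 0.288], [0.296, 0.941, -0.162], [-0.325, -0.06, -0.944]]
force: [0.1, 0.2, 0.3]
opening: 0.443
grasp_force: 30.0
0.0 [ 0.21 -0.12 -2.02]
[ -4.54341762  36.71810039 124.50421748 -81.94241715   8.05026382
   4.93637916] [0.06111456 0.20150509 0.30016412] 0.4426010042618899 [[-0.89813301  0.33209976  0.28821321]
 [ 0.29608437  0.94132374 -0.16199898]
 [-0.32510176 -0.06016121 -0.94376346]]
```

Gripped the blue ball (30 N). Lifting straight up, then working out the transfer.

```bash
python3 -m jog '[{"tx":-0.3,"ty":-0.05,"tz":-0.9,"roll":0,"jaw":0.4},{"tx":-0.8,"ty":-0.15,"tz":-2.4,"roll":0,"jaw":0.4},{"tx":-1.5,"ty":-0.3,"tz":-4.2,"roll":0,"jaw":0.4},{"tx":-1.5,"ty":-0.3,"tz":-4.2,"roll":0,"jaw":0.4},{"tx":0,"ty":0,"tz":0,"roll":0,"jaw":0.4}]'
cat > st.py <<'E'
from fit import *; import sys
s=read_state();T=s['tcp_rot'];p=s['position']; bt=np.array([.0021,0,-.0202]); b=p+T@bt
print('ball',b,'J',np.round(s['joint_positions'],1),'grip',s['grasp_force'],'tilt',np.degrees(np.arccos(-T[2,2])))
for h in(.06,.02,.0): print(h,np.round(100*T.T@(np.array([.636,.0235,.0945+h])-b),2))
print('up',T.T@[0,0,1])
C={n:capture(n) for n in('side','top')}
try:
    o,t=ballfit(C,'b',{n:proj(C[n],b[None])[0][::-1] for n in C}); print([(n,np.round(o[n][0],1),round(o[n][1],1),'pred',proj(C[n],b[None])[0][::-1]) for n in o],t)
except Exception as e: print(e)
E
python3 st.py
```

```text
time_s: 28.75
position: [0.4751, 0.021, 0.113]
tcp_rot: [[-0.891, 0.343, 0.299], [0.297, 0.936, -0.188], [-0.344, -0.079, -0.936]]
force: [0.3, 0.1, -0.6]
opening: 0.442
grasp_force: 30.0
ball [0.4672 0.0254 0.1312] J [ -4.5  25.5 121.4 -33.5  17.3 -44.4] grip 29.999081790447235 tilt 20.683384801578384
0.06 [-15.89   5.42   2.9 ]
0.02 [-14.51   5.74   6.64]
0.0 [-13.82   5.9    8.52]
up [-0.3443 -0.0786 -0.9355]
[('side', array([240. , 354.5]), 7.6, 'pred', array([238.7998, 352.8943])), ('top', array([282. , 328.5]), 8.1, 'pred', array([284.2336, 328.4387]))] (array([0.4685, 0.0236, 0.1267]), np.float64(0.004153299870238516))
```

```bash
python3 -m jog '[{"tx":-3,"ty":1,"tz":0.3,"roll":0,"jaw":0.4},{"tx":-3.2,"ty":1.1,"tz":0.5,"roll":0,"jaw":0.4},{"tx":-3.2,"ty":1.1,"tz":0.6,"roll":0,"jaw":0.4},{"tx":-3.2,"ty":1.1,"tz":0.7,"roll":0,"jaw":0.4},{"tx":-3.2,"ty":1.1,"tz":0.7,"roll":0,"jaw":0.4},{"tx":0,"ty":0,"tz":0,"roll":0,"jaw":0.4},{"tx":0,"ty":0,"tz":0,"roll":0,"jaw":0.4}]';python3 st.py
```

```text
time_s: 29.55
position: [0.6396, 0.0188, 0.1303]
tcp_rot: [[-0.894, 0.342, 0.288], [0.297, 0.936, -0.189], [-0.334, -0.084, -0.939]]
force: [-0.7, 0.0, -0.5]
opening: 0.444
grasp_force: 30.0
ball [0.6319 0.0233 0.1486] J [ -3.3  32.3  97.6 -18.1  33.8 -60.4] grip 30.00002771615982 tilt 20.170052973283777
0.06 [-0.55  0.11 -0.44]
0.02 [0.78 0.44 3.31]
0.0 [1.45 0.61 5.19]
up [-0.3345 -0.0837 -0.9387]
attempt to get argmax of an empty sequence
```

```bash
sed -i 's/.0235,.0945/.0245,.0945/' st.py; python3 -m jog '[{"tx":0.3,"ty":0.3,"tz":1.5,"roll":0,"jaw":0.4},{"tx":0.5,"ty":0.2,"tz":1.5,"roll":0,"jaw":0.4},{"tx":0,"ty":0,"tz":0,"roll":0,"jaw":0.4},{"tx":0,"ty":0,"tz":0,"roll":0,"jaw":0.4}]';python3 st.py
```

```text
time_s: 30.05
position: [0.6431, 0.0208, 0.1004]
tcp_rot: [[-0.894, 0.341, 0.29], [0.296, 0.936, -0.188], [-0.336, -0.082, -0.938]]
force: [0.3, 0.3, -0.7]
opening: 0.441
grasp_force: 30.0
ball [0.6353 0.0252 0.1187] J [ -3.1  35.2  98.3 -19.9  30.3 -58. ] grip 29.999893605709076 tilt 20.238414668069137
0.06 [-1.28 -0.34 -3.33]
0.02 [ 0.06 -0.01  0.43]
0.0 [0.73 0.15 2.3 ]
up [-0.336  -0.0822 -0.9383]
attempt to get argmax of an empty sequence
```

```bash
python3 -m jog '[{"tx":0.3,"ty":0.05,"tz":0.8,"roll":0,"jaw":0.4},{"tx":0.25,"ty":0.05,"tz":0.8,"roll":0,"jaw":0.4},{"tx":0,"ty":0,"tz":0,"roll":0,"jaw":0.4},{"tx":0,"ty":0,"tz":0,"roll":0,"jaw":0.4}]';python3 st.py; python3 -m jog '[{"tx":0.1,"ty":0,"tz":0.3,"roll":0,"jaw":0.4},{"tx":0,"ty":0,"tz":0,"roll":0,"jaw":0.4}]';python3 st.py|head -1
```

```text
time_s: 30.55
position: [0.644, 0.0202, 0.0841]
tcp_rot: [[-0.893, 0.341, 0.292], [0.296, 0.936, -0.188], [-0.337, -0.082, -0.938]]
force: [0.1, 1.0, -0.6]
opening: 0.444
grasp_force: 30.0
ball [0.6362 0.0247 0.1024] J [ -3.2  36.7  98.8 -21.2  28.3 -56.6] grip 29.99986231327057 tilt 20.312283673748617
0.06 [-1.74 -0.45 -4.89]
0.02 [-0.39 -0.12 -1.14]
0.0 [0.28 0.04 0.73]
up [-0.3374 -0.0817 -0.9378]
attempt to get argmax of an empty sequence
time_s: 30.85
position: [0.6441, 0.02, 0.0813]
tcp_rot: [[-0.893, 0.342, 0.292], [0.297, 0.936, -0.188], [-0.338, -0.082, -0.938]]
force: [-0.1, -0.3, -0.5]
opening: 0.441
grasp_force: 30.0
ball [0.6363 0.0244 0.0995] J [ -3.2  37.   98.9 -21.5  28.  -56.3] grip 29.999887347221375 tilt 20.337048685373784
```

```bash
python3 -m jog '[{"tx":0.07,"ty":0,"tz":0.2,"roll":0,"jaw":0.4},{"tx":0,"ty":0,"tz":0,"roll":0,"jaw":0.4}]'|grep -E "pos|force"; python3 -m jog '[{"tx":0.05,"ty":0,"tz":0.14,"roll":0,"jaw":0.4},{"tx":0,"ty":0,"tz":0,"roll":0,"jaw":0.4}]'|grep -E "pos|force";python3 st.py|head -1
```

```text
position: [0.644, 0.0198, 0.0791]
force: [-0.0, -0.6, -0.3]
grasp_force: 30.0
position: [0.6441, 0.0197, 0.0776]
force: [-0.6, 0.0, -0.4]
grasp_force: 30.0
ball [0.6363 0.0241 0.0959] J [ -3.2  37.3  99.  -21.8  27.5 -56. ] grip 29.999942779541016 tilt 20.33575040245164
```

```bash
python3 -m jog '[{"tx":0.03,"ty":0.02,"tz":0.09,"roll":0,"jaw":0.4},{"tx":0,"ty":0,"tz":0,"roll":0,"jaw":0.4}]'|grep -E "pos|force"; python3 st.py|head -1; python3 -m jog '[{"tx":0.02,"ty":0.02,"tz":0.06,"roll":0,"jaw":0.4},{"tx":0,"ty":0,"tz":0,"roll":0,"jaw":0.4}]'|grep -E "pos|force";python3 st.py|head -1
```

```text
position: [0.6444, 0.0198, 0.0772]
force: [-0.2, -0.5, 1.1]
grasp_force: 30.0
ball [0.6366 0.0242 0.0954] J [ -3.2  37.4  99.  -21.9  27.4 -55.9] grip 30.000233352184296 tilt 20.382790379863962
position: [0.6444, 0.0198, 0.0768]
force: [-2.9, -0.0, 4.1]
grasp_force: 30.0
ball [0.6366 0.0243 0.095 ] J [ -3.2  37.4  99.  -22.   27.4 -55.8] grip 30.000731348991394 tilt 20.389510516338508
```

Contact at 5 N, leaning on the far side of the cup. I'll nudge about 1 mm towards the robot.

```bash
python3 -m jog '[{"tx":0.09,"ty":-0.03,"tz":-0.03,"roll":0,"jaw":0.4},{"tx":0,"ty":0,"tz":0,"roll":0,"jaw":0.4}]'|grep -E "pos|force";python3 st.py|head -1;  python3 -m jog '[{"tx":0.02,"ty":0,"tz":0.06,"roll":0,"jaw":0.4},{"tx":0,"ty":0,"tz":0,"roll":0,"jaw":0.4}]'|grep -E "pos|force";python3 st.py|head -1
```

```text
position: [0.6435, 0.02, 0.0764]
force: [-1.6, 0.9, 3.1]
grasp_force: 30.0
ball [0.6357 0.0244 0.0946] J [ -3.2  37.4  99.1 -22.   27.2 -55.8] grip 30.00066787004471 tilt 20.380384783107182
position: [0.6436, 0.02, 0.0762]
force: [-2.1, 0.2, 6.8]
grasp_force: 30.0
ball [0.6358 0.0244 0.0944] J [ -3.2  37.5  99.1 -22.1  27.2 -55.7] grip 30.00105857849121 tilt 20.399891431389833
```

Seated, with about 7 N upward. Easing off slightly and opening slowly.

```bash
python3 -m jog '[{"tx":-0.01,"ty":0,"tz":-0.03,"roll":0,"jaw":0.44},{"tx":0,"ty":0,"tz":0,"roll":0,"jaw":0.45},{"tx":0,"ty":0,"tz":0,"roll":0,"jaw":0.47},{"tx":0,"ty":0,"tz":0,"roll":0,"jaw":0.5},{"tx":0,"ty":0,"tz":0,"roll":0,"jaw":0.55},{"tx":0,"ty":0,"tz":0,"roll":0,"jaw":0.62},{"tx":0,"ty":0,"tz":0,"roll":0,"jaw":0.7},{"tx":0,"ty":0,"tz":0,"roll":0,"jaw":0.7}]';python3 st.py
```

```text
time_s: 33.45
position: [0.6433, 0.02, 0.0758]
tcp_rot: [[-0.893, 0.342, 0.292], [0.296, 0.936, -0.188], [-0.338, -0.081, -0.938]]
force: [-0.3, 0.6, 0.8]
opening: 0.675
grasp_force: 0.0
ball [0.6355 0.0244 0.094 ] J [ -3.2  37.5  99.1 -22.   27.2 -55.7] grip 0.0 tilt 20.346088340762446
0.06 [-2.08 -0.47 -5.66]
0.02 [-0.73 -0.14 -1.91]
0.0 [-0.05  0.02 -0.03]
up [-0.338  -0.0814 -0.9376]
attempt to get argmax of an empty sequence
```

Backing off along the tool axis, clear of everything, then checking both balls.

```bash
python3 -m jog '[{"tx":0,"ty":0,"tz":-2,"roll":0,"jaw":0.7},{"tx":0,"ty":0,"tz":-3,"roll":0,"jaw":0.7},{"tx":0,"ty":0,"tz":-4,"roll":0,"jaw":0.7},{"tx":0,"ty":0,"tz":-4,"roll":0,"jaw":0.7},{"tx":0,"ty":-4,"tz":-2,"roll":0,"jaw":0.7},{"tx":0,"ty":-4.5,"tz":-2,"roll":0,"jaw":0.7},{"tx":0,"ty":-4.5,"tz":-2,"roll":0,"jaw":0.7},{"tx":0,"ty":-4.5,"tz":-2,"roll":0,"jaw":0.7}]';python3 - <<'E'
from fit import *
C={n:capture(n) for n in('side','top')}
try: print(ballfit(C,'b',{'side':(226,297),'top':(208,331)})[1])
except Exception as e: print(e)
for n in C: print(n,[(round(q['p'],2),np.round(q['point'],1)) for q in landmark_of(n,'orange_ball_center')[:2]])
v=[cv2.resize(C[n]['img'][r-75:r+75,c-100:c+100,::-1],None,fx=4,fy=4,interpolation=cv2.INTER_CUBIC) for n,(r,c) in{'side':(260,310)}.items()]
w=cv2.resize(C['top']['img'][120:345,150:450,::-1],(800,600)); s=np.vstack([cv2.resize(v[0],(400,300)),cv2.resize(w,(400,300))]); cv2.imwrite('pics/end.png',s)
E
```

```text
time_s: 34.35
position: [0.521, -0.1051, 0.2881]
tcp_rot: [[-0.893, 0.34, 0.293], [0.295, 0.937, -0.188], [-0.339, -0.082, -0.937]]
force: [0.1, -0.8, 0.3]
opening: 0.701
grasp_force: 0.0
(array([0.6344, 0.0238, 0.0967]), np.float64(0.00011993342158658634))
side [(0.6, array([266.7, 350.9])), (0.59, array([296.1, 273.1]))]
top [(0.49, array([243.8, 242.7]))]
```

View pics/end.png

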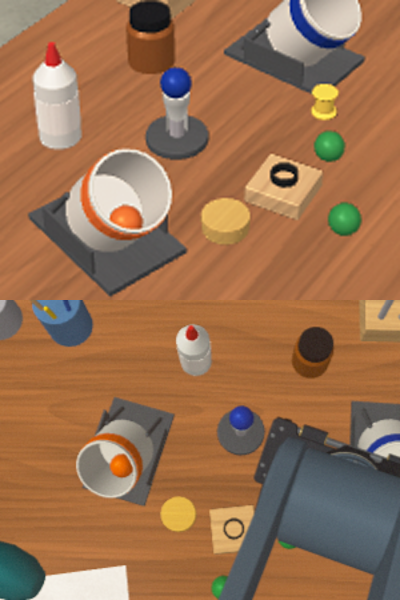

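The orange ball lies at the bottom of the orange-banded pot ((125,217) in the side crop), and the blue ball sits in the stand's cup ((176,82)). The arm is clear and nothing else looks disturbed, so I'm handing in.

```bash
python3 -m jog '[{"tx":0,"ty":0,"tz":0,"roll":0,"jaw":0.7},{"tx":0,"ty":0,"tz":0,"roll":0,"jaw":0.7},{"tx":0,"ty":0,"tz":0,"roll":0,"jaw":0.7}]' >/dev/null; python3 -c "
from rig import *
print(hand_in())"
```

```text
the job is handed in; nothing more can be done
None
```

The job is handed in (no verdict returned): the last pictures show the orange ball at the bottom of the orange-banded pot and the blue ball in the stand's cup, though a finger or the gripper met the pot at about 21 N on the way in and 13 N during release, so a brief press on the orange ball can't be ruled out.

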